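# Brush out the sample beakers and start the drying plate

## Robot

A 6-joint arm with a two-finger parallel gripper is mounted at the origin on the work surface. World frame = base frame: x ahead of the robot, y to its left, z up, the work surface at z = 0. Lengths are in m, angles in rad, forces in N, time in s.
With the tool pointing down it reaches from about 0.4 to 0.925 m from the base axis. Payload 3.4 kg.
Tool frame: the origin (TCP) lies on the mounting face of the last link; the fingertips stand 173 mm ahead of it and the grasp point (between the pads) lies 155 mm ahead of it (bot.tip_reach is the distance from the TCP to the fingertips, in m); z points along the fingers, y is the direction in which the jaws open and shut (so a half turn about z gives the same grasp; the last joint's range is limited). The gripper opens to 85 mm and grips with 20 to 120 N. Pads are 22 mm wide; open, the fingers measure 114 mm over their backs; the gripper's body (76 mm by 85 mm) begins 54 mm behind the grasp point. The pads swing forward as they close: fully open they stand 13 mm farther back than shut.
Start: joints at [-1.377, 0.307, 1.506, -0, 1.328, -0.073], TCP at [0.152, -0.555, 0.405] pointing down, gripper open.
Joint ranges: [-3.12, 3.12], [-1.05, 2.28], [0.14, 2.33], [-1.42, 4.57], [0.1, 2.73], [-2.68, 2.68]. Speed limits (rad/s): [2.57, 2.57, 3.14, 3.14, 3.14, 3.14].

## Interface

Orientations are given as [roll, pitch, yaw] about the fixed x, y, z axes, in that order (R = Rz(yaw) Ry(pitch) Rx(roll)).
In Python, from station import bot, eyes gives the robot as it stands.
- The arm moves only by the tool drive_tool, never from a script. Its argument "increments" is one flat list of numbers, 4 for each row, row after row: the shift along the world's x, y, z in m, then the turn about the world's z in degrees. In form: [dx, dy, dz, roll, dx, dy, dz, roll, ...]. A call has 1 to 10 rows; each row is the pose to reach, as a shift and turn from the pose commanded when the call began; what a row does not reach only later rows make up. A row lasts 1/10 s, in which the tool goes at most 50 mm and 8.59 degrees, less where a joint would pass 70% of its speed; a pose out of reach is approached as far as the arm can. A call with a gripper value outside its range is refused whole. "jaw" is the finger opening in m, from 0 to 0.0854, set as the call begins (left out, the last holds). The fingers move at their own pace and stop on an object; the grip force is fixed at half the most. Time passes only in rows, so rows that repeat a pose let the fingers close. It gives the time, the measured TCP pose, the force and the opening at its end, in the units of the state.
- bot.sense(): the state, without advancing time (a new reading comes with each control period).
- eyes.capture(name): name is "scene" or "top" or "wrist"; returns a dict with "image" (480x640x3 uint8, blue, green, red), "mtx" (3x3 intrinsics, pixels), "position" and "rotation" of the camera in the world; the wrist camera has in their place "tool_from_camera" (4x4, takes a point from camera to tool coordinates, whose origin is the TCP and whose axes are the flange's). Camera axes: x right, y down, z forward; pixel columns grow to the right and rows downward; lengths in m; the calibration is good to about 2 mm. A picture is of the moment at which its call begins: read the wrist's pose just before it. There is no depth.
- bot.sign_off(): hands the job in, once; it reports no verdict.
The state is a dict: "t": time; "qpos": joint angles; "qvel": joint speeds; "tau": joint torques, N m; "tcp_pos": TCP position; "orientation": TCP orientation; "force": force on the tool from outside, world axes, zero at the start; "moment": the same for the moment, N m; "opening": opening from 0.0 (shut) to 1.0 (fully open).
Only numpy, scipy, OpenCV 4.12 (cv2) and the standard library are available. Lean on these libraries where they do the work, as an engineer would, in place of code of your own. Each camera call takes 0.05 s, during which the arm holds its last target.

## Task

Brush out the sample beakers on the inspection bench with the long brush, cleanest grade first (white, then blue, then yellow; one may be missing): in each, take the brush down to the floor, draw it up more than half the beaker's depth, and take it down to the floor again. Hang the brush back in its fork, stand all the beakers upright in the tray of the drying plate, and then press its green start button fully down and let go. Leave the jar, the slide case and the marker where they are.

Things in the scene. Friction and masses are not known exactly. Their poses are not given: they have to be found in the camera images.
- brush: long bottle brush, 80 g, 218 mm long, hanging upright in its stand. Origin: the tip (lower end); z up along it. From the tip: rigid bristle head, diameter 25 mm, 0 to 80 mm; steel stem, diameter 8, to 150 mm; orange collar, diameter 36, 150 to 158 mm (its underside rests on the fork); orange square handle 16 x 16 mm, 158 to 218 mm, sides along x and y
- brush_tip (a point): lower end of the brush (its origin)
- brush_handle (a point): centre line of the brush's handle, 190 mm above the tip: the place to grip
- stand: fixed fork stand: grey base 100 x 90 x 12 mm, steel post of 16 mm diameter 46 mm to +x of the slot's centre, and on top a level steel fork, 10 mm thick, 46 mm wide, two prongs towards -x. The slot between them is 20 mm wide and open at its -x end, 28 mm from its centre; upper face 170 mm above the table, nothing higher. Origin: on the table under the slot's centre
- fork (a point): centre of the slot, level with the fork's upper face; x points into the slot. The brush comes out by lifting it about 15 mm and moving it along -x; it is hung up the reverse way
- brush_home (a point): where the brush's tip is when the brush hangs properly: 150 mm below fork
- beaker_white: white open plastic beaker, loose, round, 140 g: outer diameter 62 mm, height 85 mm, walls 4 mm (inner diameter 54 mm), inner floor 6 mm above its underside. Origin: centre of its underside; z points up out of the mouth. May be absent from the bench (then there is no pose)
- beaker_blue: blue open plastic beaker, loose, round, 140 g: outer diameter 62 mm, height 85 mm, walls 4 mm (inner diameter 54 mm), inner floor 6 mm above its underside. Origin: centre of its underside; z points up out of the mouth. May be absent from the bench (then there is no pose)
- beaker_yellow: yellow open plastic beaker, loose, round, 140 g: outer diameter 62 mm, height 85 mm, walls 4 mm (inner diameter 54 mm), inner floor 6 mm above its underside. Origin: centre of its underside; z points up out of the mouth. May be absent from the bench (then there is no pose)
- dryer: fixed low drying plate, white housing 132 mm (x) by 350 mm (y), 24 mm high, with a steel tray on top and at its +y end a console 80 mm long that carries the start button. Origin: on the table under the tray's centre
- tray (a point): centre of the tray floor, 24 mm above the table. The tray floor is 116 mm (x) by 254 mm (y), inside a rim 8 mm thick and 10 mm high; three beakers fit in a row along y, for instance at y = -85, 0 and 85 mm
- start_top (a point): centre of the top of the round green start button (diameter 28 mm) when not pressed, on the console 175 mm from the tray's centre along the dryer's +y; pressed straight down
- start (a joint): start button travel in m: 0 released, 0.006 fully down; a spring returns it; fully down takes about 5 N
- solvent: a bystander to be left where it is. Glass jar with steel cap, diameter 60 mm, height 115 mm; origin centre of underside
- slides: a bystander to be left where it is. Closed grey slide case 55 x 80 x 30 mm; origin centre of underside
- marker: a bystander to be left where it is. Black marker pen, 12 mm thick, 120 mm long, lying; origin near its middle
- clipboard: bystander: fixed flat blue clipboard with paper, 200 x 150 x 4 mm, 11 mm at the clip
Things that resemble listed ones, but are neither listed nor needed, are in the scene too. Of the things shaped like the beaker_yellow, the yellow one is meant.

How it is judged:
On the way, in this order (a step that is already met when the one before it is completed fails the run):
1. brush tip down at the floor of the white beaker (within 12 mm) (x of brush_tip in the frame of beaker_white between -0.025 and 0.025 m and y of brush_tip in the frame of beaker_white between -0.025 and 0.025 m and z of brush_tip in the frame of beaker_white between 0 and 0.018 m and angle between beaker_white's own z axis and vertical below 0.3 rad), for 0.1 s.
2. brush drawn up inside the white beaker until its tip is more than half way up (x of brush_tip in the frame of beaker_white between -0.025 and 0.025 m and y of brush_tip in the frame of beaker_white between -0.025 and 0.025 m and z of brush_tip in the frame of beaker_white between 0.043 and 0.1 m and angle between beaker_white's own z axis and vertical below 0.3 rad), for 0.02 s.
3. brush tip down at the floor of the white beaker again (all of step 1), for 0.1 s.
4. brush tip down at the floor of the blue beaker (within 12 mm) (x of brush_tip in the frame of beaker_blue between -0.025 and 0.025 m and y of brush_tip in the frame of beaker_blue between -0.025 and 0.025 m and z of brush_tip in the frame of beaker_blue between 0 and 0.018 m and angle between beaker_blue's own z axis and vertical below 0.3 rad), for 0.1 s.
5. brush drawn up inside the blue beaker until its tip is more than half way up (x of brush_tip in the frame of beaker_blue between -0.025 and 0.025 m and y of brush_tip in the frame of beaker_blue between -0.025 and 0.025 m and z of brush_tip in the frame of beaker_blue between 0.043 and 0.1 m and angle between beaker_blue's own z axis and vertical below 0.3 rad), for 0.02 s.
6. brush tip down at the floor of the blue beaker again (all of step 4), for 0.1 s.
7. brush tip down at the floor of the yellow beaker (within 12 mm) (x of brush_tip in the frame of beaker_yellow between -0.025 and 0.025 m and y of brush_tip in the frame of beaker_yellow between -0.025 and 0.025 m and z of brush_tip in the frame of beaker_yellow between 0 and 0.018 m and angle between beaker_yellow's own z axis and vertical below 0.3 rad), for 0.1 s.
8. brush drawn up inside the yellow beaker until its tip is more than half way up (x of brush_tip in the frame of beaker_yellow between -0.025 and 0.025 m and y of brush_tip in the frame of beaker_yellow between -0.025 and 0.025 m and z of brush_tip in the frame of beaker_yellow between 0.043 and 0.1 m and angle between beaker_yellow's own z axis and vertical below 0.3 rad), for 0.02 s.
9. brush tip down at the floor of the yellow beaker again (all of step 7), for 0.1 s.
10. with every beaker that is there standing in the tray and the brush hung up, the start button is pressed fully down (value of joint start above 0.005 m and x of beaker_white in the frame of tray between -0.03 and 0.03 m and y of beaker_white in the frame of tray between -0.102 and 0.102 m and z of beaker_white in the frame of tray between -0.004 and 0.004 m and angle between each of beaker_white, beaker_blue, beaker_yellow's own z axis and vertical below 0.06 rad and linear speed of each of beaker_white, beaker_blue, beaker_yellow below 0.02 m/s and x of beaker_blue in the frame of tray between -0.03 and 0.03 m and y of beaker_blue in the frame of tray between -0.102 and 0.102 m and z of beaker_blue in the frame of tray between -0.004 and 0.004 m and x of beaker_yellow in the frame of tray between -0.03 and 0.03 m and y of beaker_yellow in the frame of tray between -0.102 and 0.102 m and z of beaker_yellow in the frame of tray between -0.004 and 0.004 m and distance between brush_tip and brush_home below 0.012 m and angle between brush's own z axis and vertical below 0.1 rad and linear speed of brush below 0.05 m/s), for 0.05 s.
At the end, for the whole second after the job is handed in: Every beaker that is there stands upright (within 3 degrees), at rest on the tray floor inside the rim; the brush hangs upright in the fork, its tip within 12 mm of its home point and at rest; the start button is released (x of beaker_white in the frame of tray between -0.03 and 0.03 m and y of beaker_white in the frame of tray between -0.102 and 0.102 m and z of beaker_white in the frame of tray between -0.004 and 0.004 m and angle between each of beaker_white, beaker_blue, beaker_yellow's own z axis and vertical below 0.06 rad and linear speed of each of beaker_white, beaker_blue, beaker_yellow below 0.02 m/s and x of beaker_blue in the frame of tray between -0.03 and 0.03 m and y of beaker_blue in the frame of tray between -0.102 and 0.102 m and z of beaker_blue in the frame of tray between -0.004 and 0.004 m and x of beaker_yellow in the frame of tray between -0.03 and 0.03 m and y of beaker_yellow in the frame of tray between -0.102 and 0.102 m and z of beaker_yellow in the frame of tray between -0.004 and 0.004 m and distance between brush_tip and brush_home below 0.012 m and angle between brush's own z axis and vertical below 0.1 rad and linear speed of brush below 0.05 m/s and value of joint start below 0.0015 m); the robot touches nothing.
It fails at once if jar shifted more than 3 cm or knocked over (distance of solvent from where it was at the start of the episode above 0.03 m or angle between solvent's own z axis and vertical above 0.5 rad).
It fails at once if slide case shifted more than 3 cm or knocked over (distance of slides from where it was at the start of the episode above 0.03 m or angle between slides's own z axis and vertical above 0.5 rad).
It fails at once if marker shifted more than 3 cm (distance of marker from where it was at the start of the episode above 0.03 m).
Of beaker_white, beaker_blue, beaker_yellow only 2 to 3 are there at a start; the rules pass over those that are not, and their reading is None.
At some moment in a run one of beaker_white, beaker_blue, beaker_yellow may be knocked a few centimetres aside while the robot is not near it.
It also fails if it takes over 210 s, if anything falls off the work surface, if the arm or the gripper's body presses on something with over 40 N, if the wrist force passes 120 N, or if a joint passes its speed limit or range.

## Working session

There is one attempt and no reset: what is moved stays moved. The work goes in short steps, Python scripts to look and compute and a tool call to move; the robot and the scene stay as the last step left them, time stands still between calls to the robot, and variables do not carry over. Pictures are saved under pics/ and viewed, and the job is handed in when it is done.

Besides the shell and the picture viewer there is one more tool, called by a JSON object that holds its "op" and its "data". drive_tool: Moves the arm, as the interface text tells. Its arguments: {"type":"object","properties":{"increments":{"type":"array","items":{"type":"number"}},"jaw":{"type":"number"}},"required":["increments"]}

```bash
ls; mkdir -p pics
cat > h.py <<'E'
import numpy as np, cv2, json
from station import bot, eyes
def cap(n,f=None):
    s=bot.sense(); c=eyes.capture(n)
    if f: cv2.imwrite('pics/'+f,c['image'])
    if n=='wrist':
        from scipy.spatial.transform import Rotation as R
        T=np.eye(4); T[:3,:3]=R.from_euler('xyz',s['orientation']).as_matrix(); T[:3,3]=s['tcp_pos']
        M=T@np.array(c['tool_from_camera']); c['position']=M[:3,3]; c['rotation']=M[:3,:3]
    return c
def ray(c,u,v,z):
    K=np.array(c['mtx']); d=np.array(c['rotation'])@np.linalg.solve(K,[u,v,1.]); p=np.array(c['position'])
    return p+d*(z-p[2])/d[2]
def proj(c,P):
    q=np.array(c['rotation']).T@(np.array(P)-np.array(c['position'])); q=np.array(c['mtx'])@q; return q[:2]/q[2]
E
python3 - <<'E'
from h import *
print(bot.sense())
for n in('scene','top','wrist'):
    c=cap(n,n+'0.png'); print(n,c['mtx'],c['position'],c['rotation'])
E
```

```text
pics
{'t': 0.0, 'qpos': array([-1.37650720e+00,  3.07592848e-01,  1.50769440e+00,  1.01992140e-05,
        1.32841605e+00, -7.35116733e-02]), 'qvel': array([ 9.21366752e-04, -6.81473087e-04, -2.71869593e-03,  5.87653100e-04,
        1.25119489e-03,  4.71373833e-05]), 'tau': array([ 6.91916066e-04, -4.57550848e+01, -2.51918185e+01,  2.72867292e-04,
        1.33895333e-02,  1.40172384e-05]), 'tcp_pos': array([ 0.15205538, -0.55416706,  0.40376138]), 'orientation': array([-3.13948844e+00, -1.64886128e-04,  2.67798164e-01]), 'force': array([-0.02492079,  0.26846357,  0.4317658 ]), 'moment': array([-0.03871634,  0.05460865, -0.03483539]), 'opening': 0.9977913381610986}
scene [[621.5748146    0.         327.6378277 ]
 [  0.         621.5748146  246.56948199]
 [  0.           0.           1.        ]] [ 1.15611966 -0.3587572   1.17342226] [-2.52269057  0.00546419  0.96568124]
top [[612.24217654   0.         322.9274313 ]
 [  0.         612.24217654 255.85920043]
 [  0.           0.           1.        ]] [0.29666361 0.04939225 1.54632296] [-2.95447428 -0.00392931 -1.55096183]
wrist [[371.72678497   0.         323.02399809]
 [  0.         371.72678497 244.00467875]
 [  0.           0.           1.        ]] [ 0.22471325 -0.53561408  0.37227623] [[ 0.26448007 -0.92122712 -0.28529087]
 [-0.96438883 -0.25329136 -0.07614249]
 [-0.00211719  0.29526949 -0.95541166]]
```

Run:
```python
s=open('h.py').read()
s=s.replace("    return c\ndef ray","    else:\n        from scipy.spatial.transform import Rotation as R\n        c['rotation']=R.from_euler('xyz',c['rotation']).as_matrix()\n    return c\ndef ray")
open('h.py','w').write(s)
```

```text
(no output)
```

View pics/scene0.png

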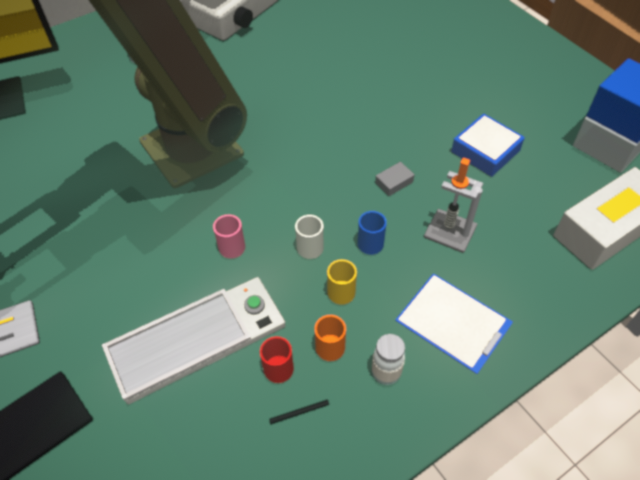

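View pics/top0.png

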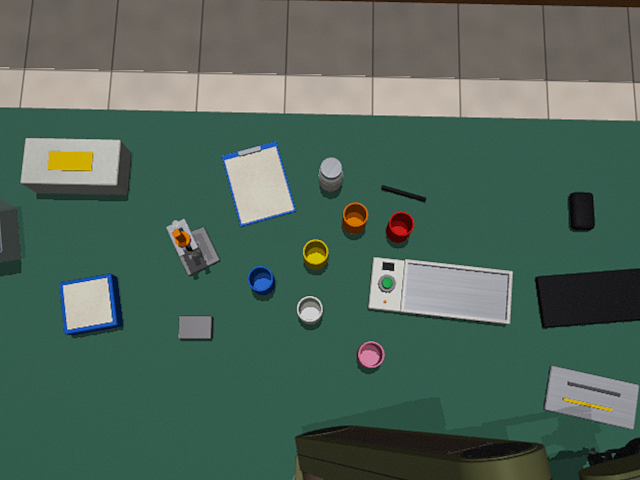

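View pics/wrist0.png

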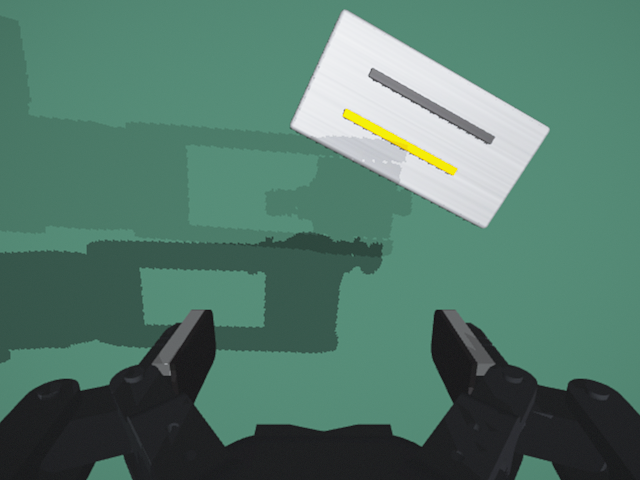

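Run:
```python
from h import *
c=cap('top'); s=cap('scene')
im=c['image']
a=cv2.resize(im[200:290,150:240],(540,540),interpolation=cv2.INTER_CUBIC)
b=cv2.resize(s['image'][145:255,415:495],(400,550),interpolation=cv2.INTER_CUBIC)
o=np.zeros((550,940,3),np.uint8);o[:540,:540]=a;o[:550,540:940]=b
cv2.imwrite('pics/z1.png',cv2.resize(o,(800,468)))
for cc,n in((c,'top'),(s,'scene')):
    hsv=cv2.cvtColor(cc['image'],cv2.COLOR_BGR2HSV)
    R={'blue':((108,150,50),(125,255,255)),'yellow':((22,150,80),(30,255,255)),'orange':((4,180,120),(16,255,255)),'green':((50,150,80),(80,255,255)),'white':((0,0,140),(180,60,255))}
    for k,(lo,hi) in R.items():
        m=cv2.inRange(hsv,lo,hi); N,l,st,ce=cv2.connectedComponentsWithStats(m)
        for i in range(1,N):
            if st[i,4]>40: print(n,k,st[i],ce[i].round(1))
```

```text
top blue [261 141  22  24  95] [270.8 147.6]
top blue [222 152  74  75 268] [249.3 192.6]
top blue [248 266  27  29 545] [261.2 280.1]
top blue [ 60 274  62  61 934] [ 96.5 306. ]
top yellow [ 48 151  45  20 823] [ 70.  160.7]
top yellow [303 239  25  26 403] [315.2 253.2]
top yellow [563 398  49  13 141] [587.2 404.3]
top orange [343 203  25  24 227] [354.7 215.5]
top orange [173 229  17  17 101] [181.1 237.6]
top green [382 278  11  10  83] [386.8 282.5]
top white [  21   69   90   41 3287] [65.7 89.1]
top white [  0  70  24  37 798] [10.3 87.4]
top white [ 109   70   89   41 3315] [153.2  90.7]
top white [ 197   72   88   41 3311] [240.6  92.9]
top white [ 285   75   87   40 3270] [328.4  94.9]
top white [ 373   77   87   40 3286] [415.9  96.8]
top white [ 460   79   88   40 3249] [503.3  98.6]
top white [ 547   81   89   40 3242] [590.8 100.4]
top white [634  83   6  38 160] [637.3  99.1]
top white [  21  138   99   47 3426] [ 70.4 161. ]
top white [ 225  146   69   78 3632] [258.3 184.1]
top white [321 158  21  20 327] [330.9 167.2]
top white [167 219  31  37 344] [180.6 234.2]

[... 804 characters left out ...]
 [ 460  116   60   44 1414] [489.2 137.2]
scene white [586 117  51  29 131] [610.7 131. ]
scene white [377 162  36  26 502] [394.7 174.3]
scene white [ 564  166   76   83 2726] [606.7 210.5]
scene white [447 170  11   7  49] [451.4 173.2]
scene white [441 176  43  22 358] [467.2 187.2]
scene white [294 214  31  44 731] [309.5 232.5]
scene white [458 217   7  10  41] [461.6 221. ]
scene white [426 223  51  27 315] [448.9 237.2]
scene white [  101   276   185   124 10150] [188.8 335.9]
scene white [ 399  276  106   91 5179] [453.3 320.8]
scene white [   0  300   38   55 1437] [ 17.6 327.2]
scene white [  414   323   226   157 19298] [562.6 423.6]
scene white [374 333  32  42 948] [390.7 352.1]
```

View pics/z1.png

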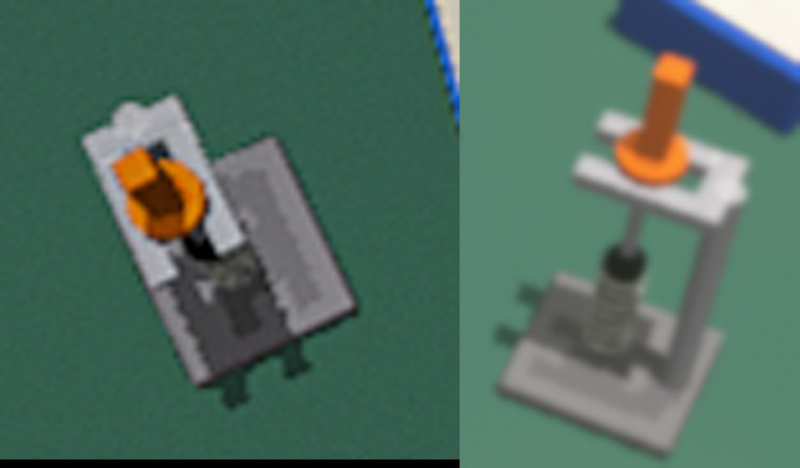

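Run:
```python
from h import *
c=cap('top'); s=cap('scene')
f=lambda u,v,z:ray(c,u,v,z).round(4)[:2]
print('camera',c['position'], 'nadir',proj(c,[.2967,.0494,0]))
for n,u,v in(('white',309.5,309.5),('blue',261,280),('yellow',315.5,252),('orange',354.7,215.5),('red',400,226.5),('pink',370.5,355)): 
    p=f(u,v,.08); print(n,p, 'scene reproj',proj(s,[*p,.0]).round(0),proj(s,[*p,.085]).round(0))
F=[f(166.3,227.8,.17),f(184.7,218.6,.17),f(198,248,.17),f(181.3,255.8,.17)]
print('fork',F,[np.linalg.norm(F[i]-F[(i+1)%4]) for i in range(4)])
d=(F[0]+F[1]-F[2]-F[3]);print('yaw',np.degrees(np.arctan2(d[1],d[0])))
print('handle top',f(176.4,232.5,.238),'collar',f(182.3,238.6,.178))
print('button',f(386.8,282.5,.03),'jar cap',f(331,167,.115),'slides',f(195.5,327,.03),'marker',f(382,187,.01),f(425,200,.01))
hsv=cv2.cvtColor(c['image'],cv2.COLOR_BGR2HSV)
m=cv2.inRange(hsv,(0,0,120),(180,60,255)); m[:250]=0;m[335:]=0;m[:,:365]=0;m[:,520:]=0
cs,_=cv2.findContours(m,0,2);k=max(cs,key=cv2.contourArea);r=cv2.minAreaRect(k);b=cv2.boxPoints(r);print(r);D=[f(*p,.028) for p in b];print(D)
```

```text
camera [0.29666361 0.04939225 1.54632296] nadir [320.47616766 371.76202988]
white [0.4428 0.0787] scene reproj [311. 247.] [309. 224.]
blue [0.5119 0.1977] scene reproj [370. 243.] [371. 220.]
yellow [0.5836 0.0674] scene reproj [342. 292.] [342. 271.]
orange [ 0.6774 -0.0273] scene reproj [331. 346.] [331. 326.]
red [ 0.6518 -0.1391] scene reproj [279. 365.] [276. 346.]
pink [ 0.338  -0.0681] scene reproj [233. 246.] [228. 224.]
fork [array([0.6157, 0.4115]), array([0.6384, 0.3705]), array([0.5697, 0.3357]), array([0.5508, 0.3728])] [np.float64(0.046864592177890504), np.float64(0.07701123294688897), np.float64(0.041636762602296574), np.float64(0.07556255686515648)]
yaw 28.817378518638716
handle top [0.5899 0.3708] collar [0.5893 0.3712]
button [ 0.5193 -0.1119] jar cap [0.7894 0.0338] slides [0.399  0.3596] marker [ 0.7737 -0.1014] [ 0.7409 -0.2133]
((441.30487060546875, 289.23828125), (142.94923400878906, 53.115421295166016), 6.40435266494751)
[array([ 0.4555, -0.0637]), array([ 0.5893, -0.0779]), array([ 0.5559, -0.4354]), array([ 0.4231, -0.4156])]
```

{"op": "drive_tool", "data": {"increments": [0.035,0.03,0.01,0,0.07,0.06,0.02,0,0.105,0.09,0.03,0,0.14,0.12,0.04,0,0.175,0.15,0.05,0,0.21,0.18,0.06,0,0.245,0.21,0.07,0,0.28,0.24,0.08,0,0.315,0.27,0.09,0,0.35,0.3,0.1,0], "jaw": 0.085}}

```text
t: 1.35
tcp_pos: [0.5032, -0.2529, 0.5053]
orientation: [3.141, -0.0, 0.268]
force: [1.6, -0.9, 0.1]
opening: 0.996
```

{"op": "drive_tool", "data": {"increments": [0.008,0.045,0,1.5,0.016,0.09,0,3,0.024,0.135,0,4.5,0.032,0.18,0,6,0.04,0.225,0,7.5,0.048,0.27,0,9,0.056,0.315,0,10.5,0.064,0.36,0,12,0.072,0.405,0,13.5,0.08,0.45,0,13.5]}}

```text
t: 2.35
tcp_pos: [0.5821, 0.1974, 0.5048]
orientation: [3.141, -0.0, 0.504]
force: [0.8, -0.8, -0.0]
opening: 0.991
```

{"op": "drive_tool", "data": {"increments": [0.001,0.045,0,0,0.003,0.09,0,0,0.004,0.135,0,0,0.004,0.175,0,0,0.004,0.175,0,0,0.004,0.175,0,0]}}

```text
t: 2.95
tcp_pos: [0.5858, 0.3716, 0.5039]
orientation: [3.141, 0.001, 0.506]
force: [-0.2, 0.0, 0.3]
opening: 0.995
```

Run:
```python
from h import *
c=cap('wrist','w1.png'); s=bot.sense();print(s['t'],s['tcp_pos'],s['orientation'],s['qpos'],s['force'])
```

```text
3.0 [0.58601393 0.37042918 0.50424096] [3.14083798e+00 1.14958442e-03 5.03979792e-01] [ 5.03008443e-01  4.28636729e-01  1.06832860e+00 -7.57917220e-04
  1.64577615e+00  1.56976820e+00] [-0.38608808 -0.1866111  -1.09626243]
```

View pics/w1.png

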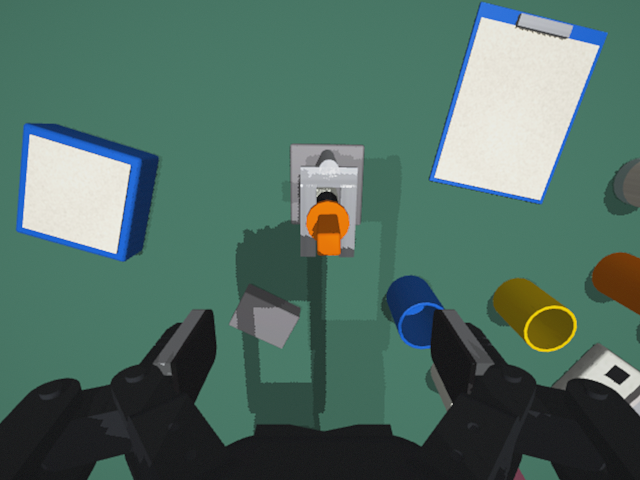

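The brush's handle top sits at about (329,244), the collar at (328,220), and the fork runs from (301,167) to (356,256), well aligned with the tool.

Run:
```python
from h import *
c=cap('wrist'); im=c['image']
cv2.imwrite('pics/w1z.png',cv2.resize(im[135:275,270:390],(600,700))[:600])
cv2.imwrite('pics/w1z.png',cv2.resize(im[150:270,270:390],(600,600),interpolation=cv2.INTER_CUBIC))
f=lambda u,v,z:ray(c,u,v,z).round(4)[:2]
print('handle',f(329,244,.238),'collar',f(328,220,.178))
print('fork',f(301,167,.17),f(358,167,.17),f(354,256,.17),f(301,256,.17))
print('white',proj(c,[.4428,.0787,.085]))
```

```text
handle [0.5902 0.3666] collar [0.5918 0.3674]
fork [0.6178 0.4065] [0.6398 0.3665] [0.5732 0.3313] [0.5512 0.3713]
white [468.8965477 410.1831572]
```

View pics/w1z.png

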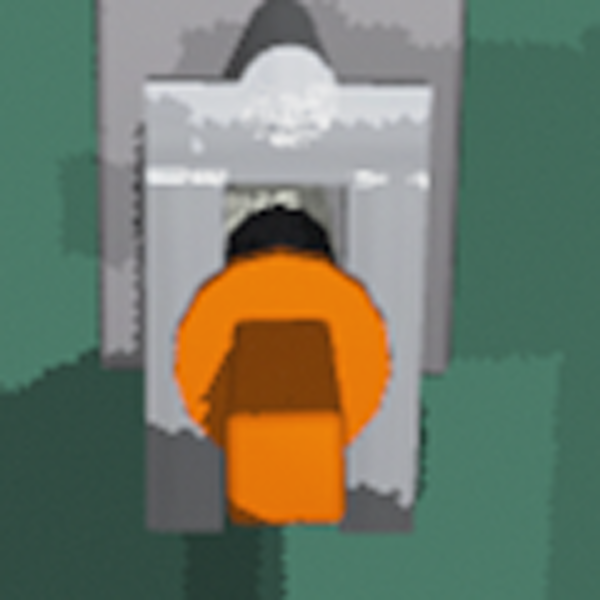

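{"op": "drive_tool", "data": {"increments": [0.004,-0.002,-0.03,0,0.004,-0.002,-0.07,0,0.004,-0.002,-0.11,0,0.004,-0.002,-0.139,0,0.004,-0.002,-0.139,0,0.004,-0.002,-0.139,0]}}

```text
t: 3.65
tcp_pos: [0.5907, 0.3672, 0.3663]
orientation: [3.141, 0.0, 0.502]
force: [1.3, -0.8, 0.4]
opening: 0.997
```

{"op": "drive_tool", "data": {"increments": [0,0,0,0,0,0,0,0,0,0,0,0,0,0,0,0,0,0,0,0,0,0,0,0,0,0,0,0,0,0,0,0], "jaw": 0.0}}

```text
t: 4.45
tcp_pos: [0.5901, 0.3687, 0.3665]
orientation: [-3.141, -0.001, 0.504]
force: [-0.7, 0.3, 4.9]
opening: 0.179
```

Run:
```python
from h import *
c=cap('wrist','w2.png'); s=bot.sense();print(s['t'],s['tcp_pos'],s['orientation'],s['opening'],s['force'],s['moment'])
```

```text
4.5 [0.59016236 0.36865441 0.36648534] [-3.14139315e+00 -1.12470324e-03  5.03501154e-01] 0.18050658836006603 [-0.0611417  -0.27481705  5.57149731] [-0.03913177  0.19214886 -0.05874672]
```

View pics/w2.png

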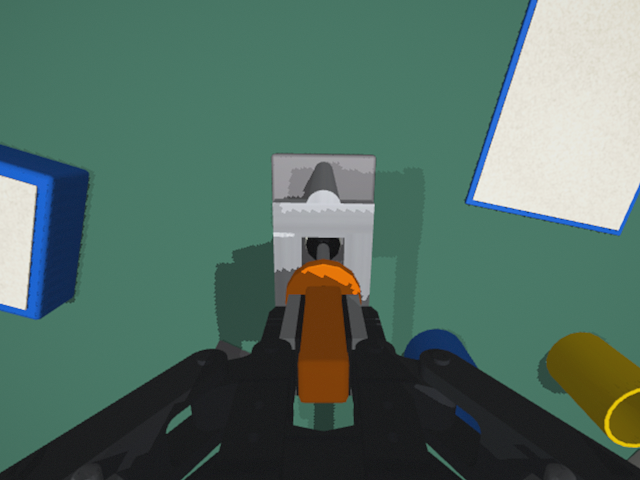

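{"op": "drive_tool", "data": {"increments": [0,0,0.01,0,0,0,0.018,0,0,0,0.018,0,-0.018,-0.01,0.018,0,-0.035,-0.019,0.018,0,-0.053,-0.029,0.018,0,-0.07,-0.039,0.018,0,-0.079,-0.043,0.018,0,-0.079,-0.043,0.018,0]}}

```text
t: 5.4
tcp_pos: [0.5101, 0.3251, 0.3838]
orientation: [-3.142, 0.001, 0.504]
force: [0.1, -0.2, -0.9]
opening: 0.182
```

{"op": "drive_tool", "data": {"increments": [0,0,0.02,0,0,0,0.05,0,0,0,0.08,0,0,0,0.1,0,0,0,0.1,0]}}

```text
t: 5.9
tcp_pos: [0.5127, 0.3264, 0.4875]
orientation: [3.142, -0.009, 0.503]
force: [0.4, 0.3, -1.0]
opening: 0.179
```

Run:
```python
from h import *
s=bot.sense();print(s['t'],s['tcp_pos'],s['orientation'],s['opening'],s['force'],s['moment'])
c=cap('wrist','w3.png')
c=cap('top','t3.png')
c=cap('scene','s3.png')
```

```text
5.9 [0.51271196 0.32635884 0.48745117] [ 3.14157517 -0.00859504  0.50339211] 0.17949562128498542 [ 0.40447474  0.33046029 -0.99690323] [-0.01989433 -0.02124379  0.01831972]
```

View pics/w3.png

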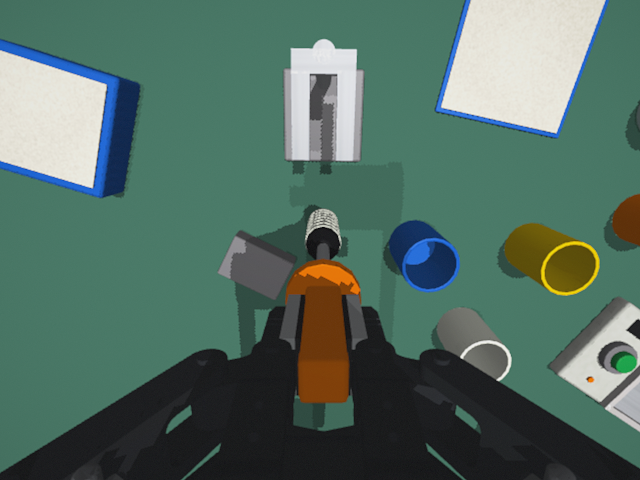

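View pics/s3.png

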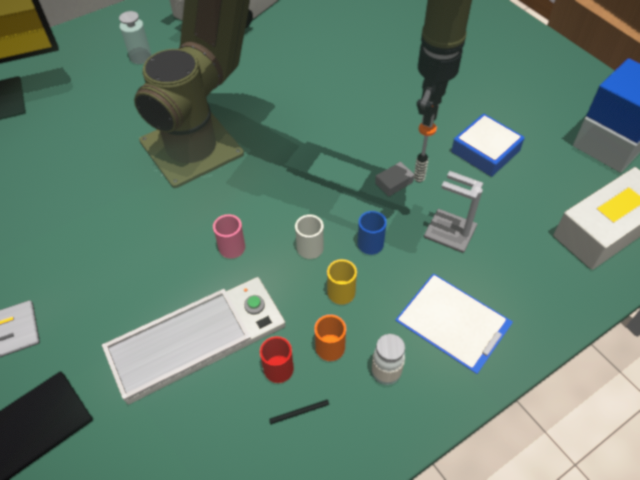

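View pics/t3.png

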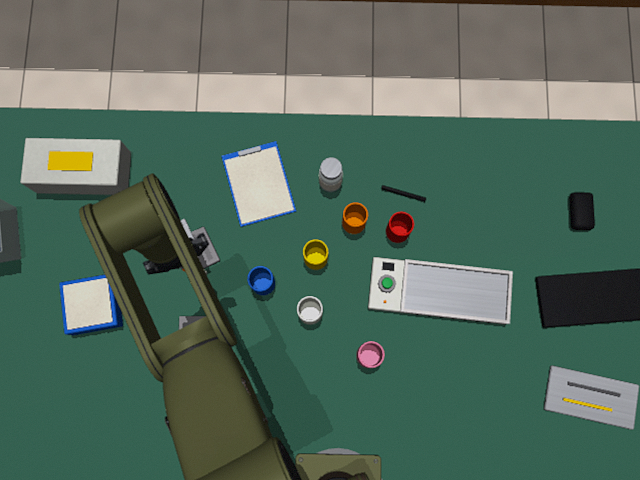

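Run:
```python
from h import *
s=bot.sense();print(s['t'],s['tcp_pos'])
c=cap('wrist')
for n,u,v in(('white',486,361),('blue',430,263),('yellow',570,268)): print(n,ray(c,u,v,.085).round(4))
for z in (.14,.125): print('tip',proj(c,[*s['tcp_pos'][:2],z]))
s2=cap('scene');c2=cap('top')
print(proj(s2,[*s['tcp_pos'][:2],.139]))
```

```text
6.05 [0.5113004  0.32555789 0.48234835]
white [0.4448 0.0754 0.085 ]
blue [0.5134 0.1977 0.085 ]
yellow [0.5797 0.0657 0.085 ]
tip [321.70782221 219.54205566]
tip [321.77317324 215.62471061]
[418.78146065 178.97371875]
```

{"op": "drive_tool", "data": {"increments": [-0.011,-0.041,0,0,-0.022,-0.082,0,0,-0.033,-0.123,0,0,-0.044,-0.164,0,0,-0.055,-0.205,0,0,-0.067,-0.248,0,0,-0.067,-0.248,0,0,-0.067,-0.248,0,0,-0.067,-0.248,0,0]}}

```text
t: 7.1
tcp_pos: [0.4444, 0.078, 0.4833]
orientation: [-3.141, 0.0, 0.504]
force: [0.1, 0.0, -1.1]
opening: 0.178
```

Run:
```python
from h import *
s=bot.sense();print(s['t'],s['tcp_pos'],s['orientation'],s['force'])
c=cap('wrist','w4.png')
c=cap('scene'); cv2.imwrite('pics/s4.png',cv2.resize(c['image'][120:300,200:440],(800,600),interpolation=cv2.INTER_CUBIC))
```

```text
7.1 [0.44441297 0.07798557 0.48331619] [-3.14079753e+00  9.26223762e-05  5.03564862e-01] [ 0.05027986  0.04331545 -1.05378835]
```

View pics/w4.png

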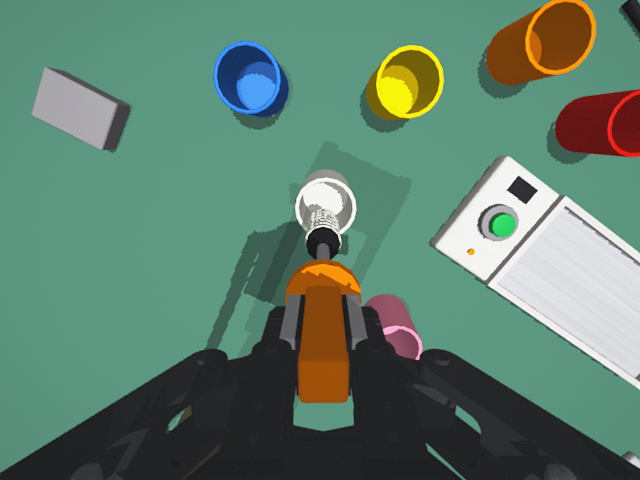

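View pics/s4.png

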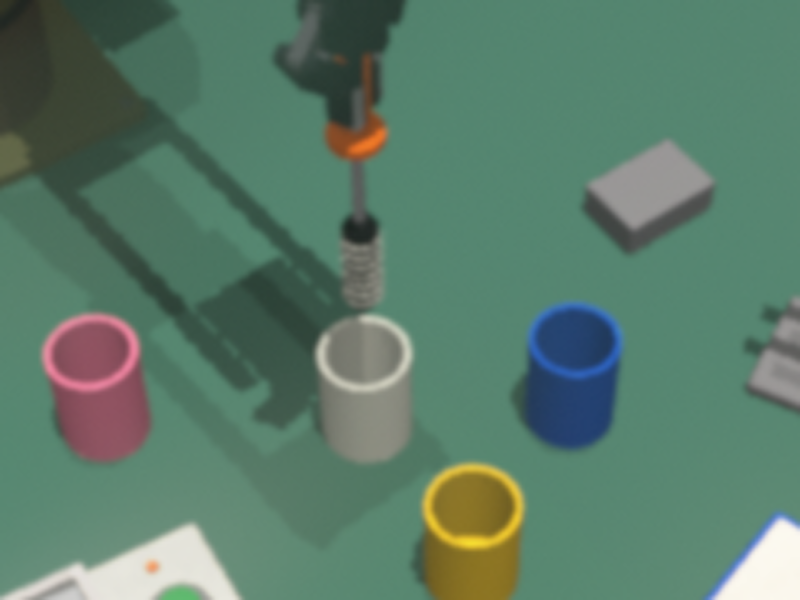

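Run:
```python
from h import *
c=cap('wrist')
for n,u,v in(('white',326.5,208),('blue',248,77),('yellow',409,81)): print(n,ray(c,u,v,.085).round(4))
```

```text
white [0.4457 0.0742 0.085 ]
blue [0.5168 0.1952 0.085 ]
yellow [0.5846 0.0656 0.085 ]
```

{"op": "drive_tool", "data": {"increments": [0.001,-0.002,-0.02,0,0.001,-0.002,-0.05,0,0.001,-0.002,-0.08,0,0.001,-0.002,-0.11,0,0.001,-0.002,-0.127,0,0.001,-0.002,-0.127,0,0.001,-0.002,-0.127,0,0.001,-0.002,-0.127,0]}}

```text
t: 8.05
tcp_pos: [0.4459, 0.076, 0.3577]
orientation: [3.141, -0.002, 0.504]
force: [-0.3, -0.2, -0.7]
opening: 0.179
```

Run:
```python
from h import *
s=bot.sense();print(s['t'],s['tcp_pos'],s['orientation'],s['force'])
c=cap('wrist','w5.png')
c=cap('scene'); cv2.imwrite('pics/s5.png',cv2.resize(c['image'][120:300,200:440],(800,600),interpolation=cv2.INTER_CUBIC))
```

```text
8.05 [0.4458575  0.07595441 0.35771257] [ 3.14076318e+00 -1.86917150e-03  5.04248408e-01] [-0.31603841 -0.16934474 -0.74692163]
```

View pics/s5.png

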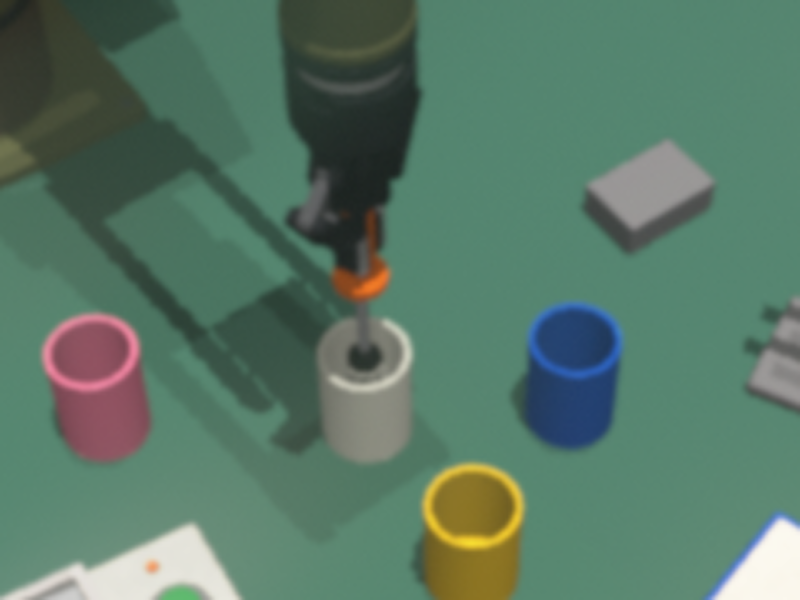

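{"op": "drive_tool", "data": {"increments": [0,0,-0.003,0,0,0,-0.003,0,0,0,-0.003,0]}}

```text
t: 8.45
tcp_pos: [0.445, 0.0754, 0.3538]
orientation: [3.142, -0.0, 0.503]
force: [-0.0, -0.2, -2.5]
opening: 0.179
```

{"op": "drive_tool", "data": {"increments": [0,0,0.02,0,0,0,0.04,0,0,0,0.06,0,0,0,0.06,0,0,0,0.06,0,0,0,0.04,0,0,0,0.02,0,0,0,0,0,0,0,0,0,0,0,0,0]}}

```text
t: 9.45
tcp_pos: [0.4445, 0.0754, 0.3522]
orientation: [-3.14, 0.003, 0.503]
force: [-0.1, 0.3, 0.5]
opening: 0.182
```

{"op": "drive_tool", "data": {"increments": [0,0,0,0,0,0,0,0,0,0,0,0]}}

```text
t: 9.75
tcp_pos: [0.4451, 0.0755, 0.3537]
orientation: [3.142, -0.0, 0.503]
force: [0.2, 0.2, -0.5]
opening: 0.177
```

{"op": "drive_tool", "data": {"increments": [0,0,0.03,0,0,0,0.08,0,0,0,0.13,0,0.01,0.02,0.13,0,0.03,0.055,0.13,0,0.05,0.09,0.13,0,0.069,0.122,0.13,0,0.069,0.122,0.13,0,0.069,0.122,0.13,0]}}

```text
t: 10.65
tcp_pos: [0.5142, 0.1981, 0.4832]
orientation: [3.142, 0.001, 0.505]
force: [-0.1, -0.1, -0.9]
opening: 0.177
```

Run:
```python
from h import *
s=bot.sense();print(s['t'],s['tcp_pos'],s['orientation'],s['force'])
c=cap('wrist','w6.png')
c=cap('scene','s6.png')
```

```text
10.65 [0.51420355 0.19808851 0.48316143] [3.14152893e+00 1.41094764e-03 5.04983942e-01] [-0.12251825 -0.05873276 -0.94538057]
```

View pics/w6.png

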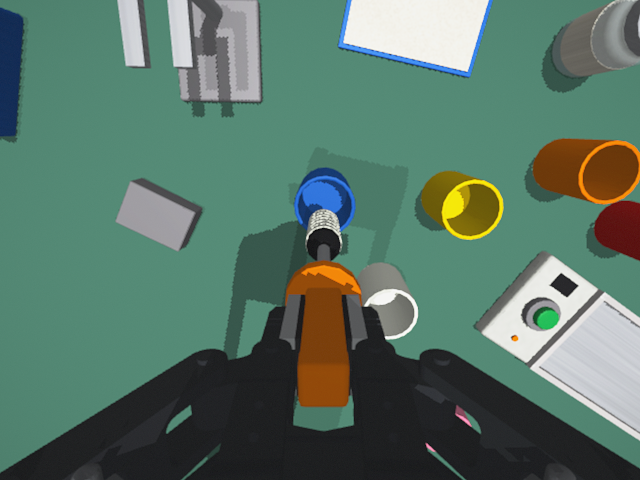

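View pics/s6.png

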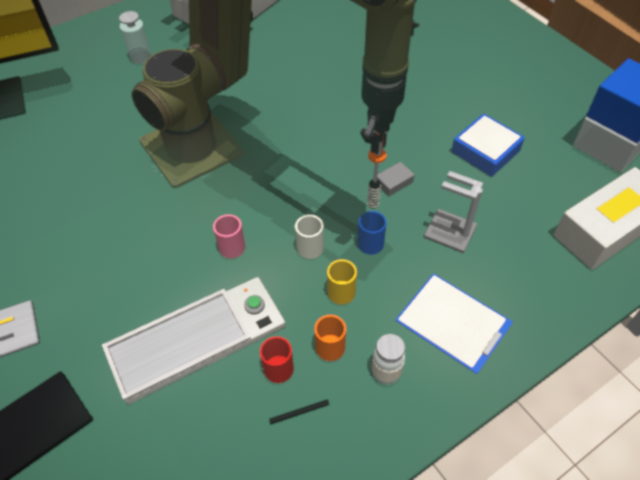

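Run:
```python
from h import *
c=cap('wrist')
for n,u,v in(('blue',325.5,203),('yellow',473,210),('white',391,313)): print(n,ray(c,u,v,.085).round(4))
```

```text
blue [0.5185 0.1955 0.085 ]
yellow [0.5837 0.0623 0.085 ]
white [0.4463 0.0735 0.085 ]
```

{"op": "drive_tool", "data": {"increments": [0.002,-0.001,-0.02,0,0.002,-0.001,-0.05,0,0.002,-0.001,-0.08,0,0.002,-0.001,-0.11,0,0.002,-0.001,-0.13,0,0.002,-0.001,-0.13,0,0.002,-0.001,-0.13,0,0.002,-0.001,-0.13,0]}}

```text
t: 11.6
tcp_pos: [0.5162, 0.196, 0.3547]
orientation: [3.141, -0.001, 0.503]
force: [0.1, -0.3, -0.4]
opening: 0.18
```

{"op": "drive_tool", "data": {"increments": [0,0,0.02,0,0,0,0.04,0,0,0,0.06,0,0,0,0.06,0,0,0,0.06,0,0,0,0.04,0,0,0,0.02,0,0,0,0,0,0,0,0,0,0,0,0,0]}}

```text
t: 12.6
tcp_pos: [0.5156, 0.1963, 0.3525]
orientation: [-3.141, 0.003, 0.503]
force: [0.0, 0.5, 0.1]
opening: 0.181
```

{"op": "drive_tool", "data": {"increments": [0,0,0,0,0,0,0,0,0,0,0,0]}}

```text
t: 12.9
tcp_pos: [0.5162, 0.1965, 0.3541]
orientation: [3.141, -0.001, 0.503]
force: [-1.3, -0.3, -0.7]
opening: 0.176
```

Run:
```python
from h import *
s=bot.sense();print(s['t'],s['tcp_pos'],s['orientation'],s['force'])
c=cap('scene'); cv2.imwrite('pics/s7.png',cv2.resize(c['image'][120:300,200:440],(800,600),interpolation=cv2.INTER_CUBIC))
```

```text
12.9 [0.51618944 0.19649145 0.35405529] [ 3.14147884e+00 -6.29446523e-04  5.03362046e-01] [-1.26595669 -0.32854903 -0.66379001]
```

View pics/s7.png

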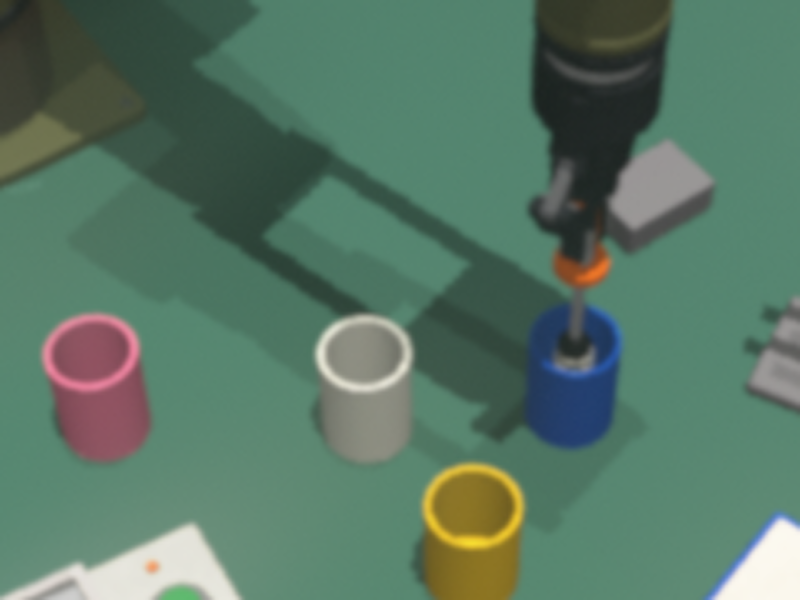

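{"op": "drive_tool", "data": {"increments": [0,0,0.03,0,0,0,0.08,0,0,0,0.13,0,0.01,-0.02,0.13,0,0.03,-0.06,0.13,0,0.05,-0.1,0.13,0,0.067,-0.131,0.13,0,0.067,-0.131,0.13,0,0.067,-0.131,0.13,0]}}

```text
t: 13.85
tcp_pos: [0.5833, 0.0647, 0.4835]
orientation: [-3.141, 0.0, 0.501]
force: [-0.3, 0.4, -1.1]
opening: 0.179
```

Run:
```python
from h import *
s=bot.sense();print(s['t'],s['tcp_pos'],s['orientation'],s['force'])
c=cap('wrist','w8.png')
c=cap('scene','s8.png')
```

```text
13.85 [0.58330572 0.06469027 0.48353976] [-3.14083554e+00  2.71552374e-04  5.01382321e-01] [-0.25225473  0.41200967 -1.11702002]
```

View pics/w8.png

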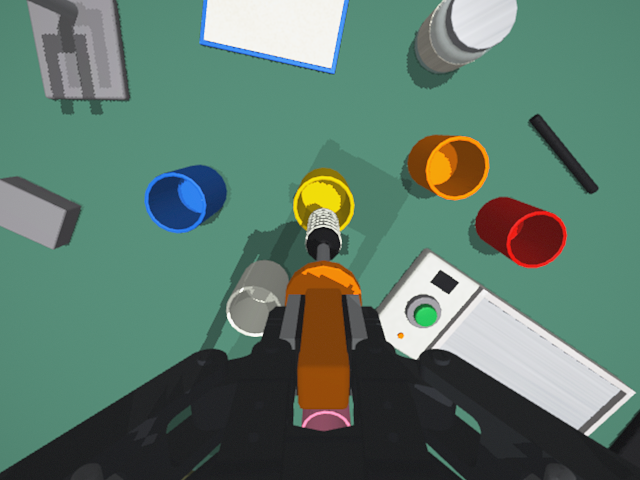

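View pics/s8.png

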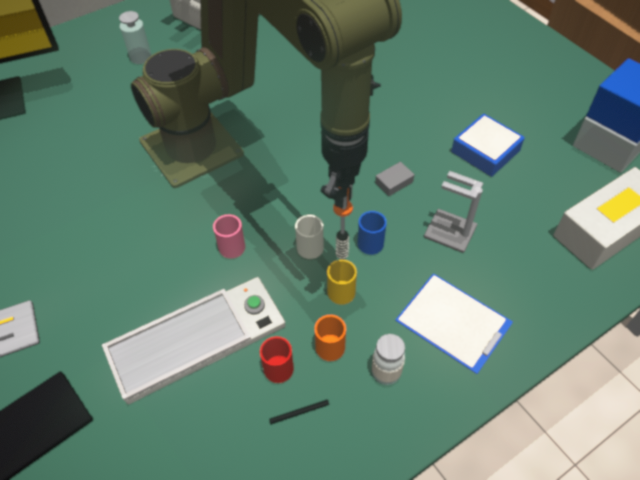

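The yellow rim is at about (324,204) in the wrist view, in the same spot under the brush as the blue one was. I'll lower the brush with a small forward correction of about 2 mm.

{"op": "drive_tool", "data": {"increments": [0.002,0,-0.02,0,0.002,0,-0.05,0,0.002,0,-0.08,0,0.002,0,-0.11,0,0.002,0,-0.13,0,0.002,0,-0.13,0,0.002,0,-0.13,0,0.002,0,-0.13,0]}}

```text
t: 14.75
tcp_pos: [0.5853, 0.0662, 0.355]
orientation: [3.141, -0.002, 0.504]
force: [-0.4, 1.2, -0.0]
opening: 0.174
```

{"op": "drive_tool", "data": {"increments": [0,0,0.02,0,0,0,0.04,0,0,0,0.06,0,0,0,0.06,0,0,0,0.06,0,0,0,0.04,0,0,0,0.02,0,0,0,0,0,0,0,0,0,0,0,0,0]}}

```text
t: 15.75
tcp_pos: [0.5847, 0.0655, 0.3526]
orientation: [-3.14, 0.002, 0.503]
force: [0.7, -0.6, -0.4]
opening: 0.18
```

{"op": "drive_tool", "data": {"increments": [0,0,0,0,0,0,0,0,0,0,0,0]}}

```text
t: 16.05
tcp_pos: [0.5852, 0.0655, 0.3542]
orientation: [3.141, -0.001, 0.503]
force: [-0.5, -0.6, -0.7]
opening: 0.179
```

Run:
```python
from h import *
s=bot.sense();print(s['t'],s['tcp_pos'],s['orientation'],s['force'])
c=cap('scene'); cv2.imwrite('pics/s9.png',cv2.resize(c['image'][120:300,200:440],(800,600),interpolation=cv2.INTER_CUBIC))
```

```text
16.05 [0.58523687 0.06550126 0.35420542] [ 3.14124067e+00 -8.11740285e-04  5.03434379e-01] [-0.45805561 -0.60764953 -0.66561664]
```

View pics/s9.png

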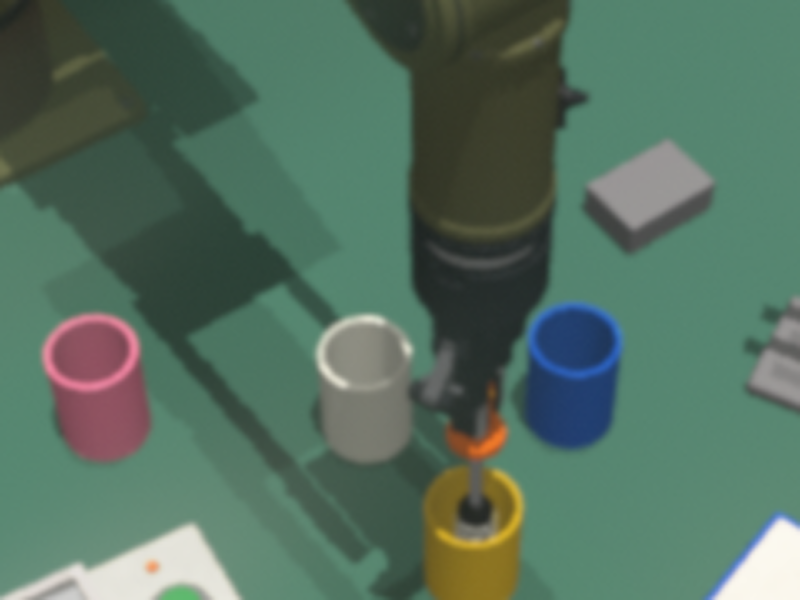

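{"op": "drive_tool", "data": {"increments": [0,0,0.03,0,0,0,0.08,0,0,0,0.13,0,-0.01,0.035,0.13,0,-0.022,0.08,0.13,0,-0.035,0.125,0.13,0,-0.048,0.17,0.13,0,-0.06,0.215,0.13,0,-0.074,0.26,0.13,0,-0.074,0.26,0.13,0]}}

```text
t: 17.1
tcp_pos: [0.509, 0.3306, 0.4838]
orientation: [-3.138, -0.001, 0.51]
force: [0.3, -0.8, -0.6]
opening: 0.178
```

{"op": "drive_tool", "data": {"increments": [0,0,-0.03,0,0,0,-0.07,0,0,0,-0.1,0,0,0,-0.1,0,0,0,-0.1,0,0,0,-0.1,0]}}

```text
t: 17.7
tcp_pos: [0.5121, 0.3256, 0.3859]
orientation: [3.142, -0.004, 0.503]
force: [-0.0, 0.5, 0.3]
opening: 0.179
```

Run:
```python
from h import *
s=bot.sense();print(s['t'],s['tcp_pos'],s['orientation'],s['force'])
c=cap('wrist','w10.png')
c=cap('scene'); cv2.imwrite('pics/s10.png',cv2.resize(c['image'][90:270,310:550],(800,600),interpolation=cv2.INTER_CUBIC))
```

```text
17.7 [0.51207579 0.32562596 0.38593971] [ 3.14150884 -0.0039319   0.50305716] [-0.0464215   0.5441842   0.31729935]
```

View pics/w10.png

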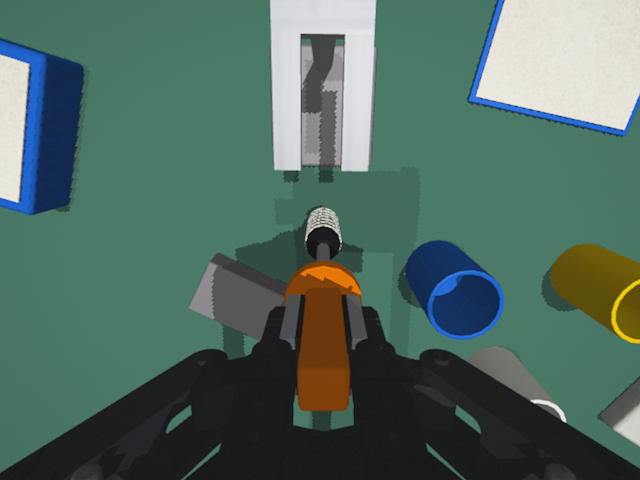

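View pics/s10.png

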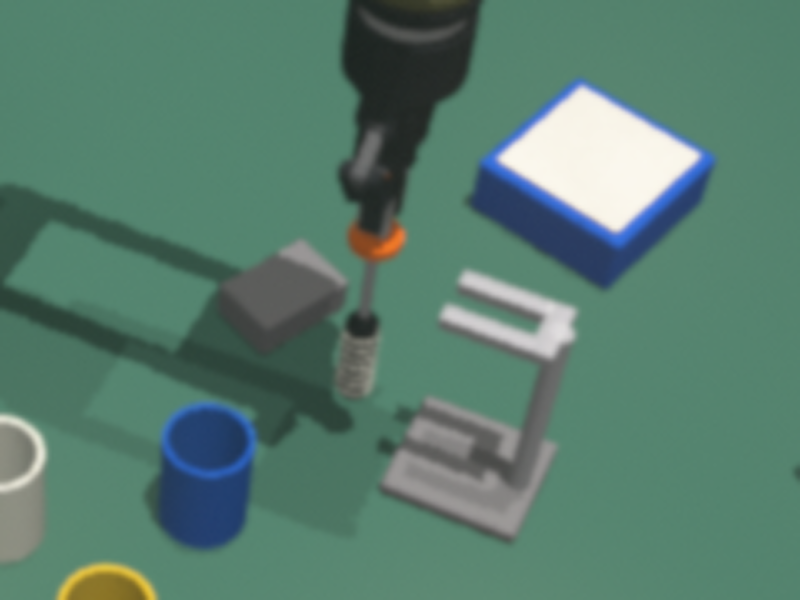

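Run:
```python
from h import *
c=cap('wrist'); 
a=ray(c,273,171,.17);b=ray(c,369,171,.17); m=(a+b)/2; print(a,b,np.linalg.norm(a-b)); d=b-a; print(np.degrees(np.arctan2(d[1],d[0]))+90); y=np.radians(28.8); print(m[:2]+.028*np.array([np.cos(y),np.sin(y)]))
```

```text
[0.54971737 0.37306969 0.17      ] [0.57241425 0.33182649 0.17      ] 0.04707599901910584
28.824780856081098
[0.5856024 0.3659372]
```

{"op": "drive_tool", "data": {"increments": [0.013,0.007,0,0,0.026,0.014,0,0,0.039,0.021,0,0,0.052,0.028,0,0,0.065,0.035,0,0,0.077,0.042,0,0,0.077,0.042,0,0,0.077,0.042,0,0]}}

```text
t: 18.65
tcp_pos: [0.588, 0.3674, 0.3843]
orientation: [3.142, -0.0, 0.503]
force: [-0.4, 0.9, -0.7]
opening: 0.179
```

{"op": "drive_tool", "data": {"increments": [0,0,-0.006,0,0,0,-0.012,0,0,0,-0.017,0,0,0,-0.017,0,0,0,-0.017,0,0,0,-0.017,0]}}

```text
t: 19.25
tcp_pos: [0.5882, 0.3675, 0.3668]
orientation: [-3.142, -0.0, 0.503]
force: [-0.2, -0.4, -0.6]
opening: 0.175
```

Run:
```python
from h import *
s=bot.sense();print(s['t'],s['tcp_pos'],s['orientation'],s['force'],s['moment'])
c=cap('wrist','w11.png')
```

```text
19.25 [0.58819282 0.36749985 0.36683353] [-3.14157037e+00 -2.81549310e-04  5.03341256e-01] [-0.22548488 -0.37419072 -0.64108902] [ 0.03181062  0.02766994 -0.00291424]
```

View pics/w11.png

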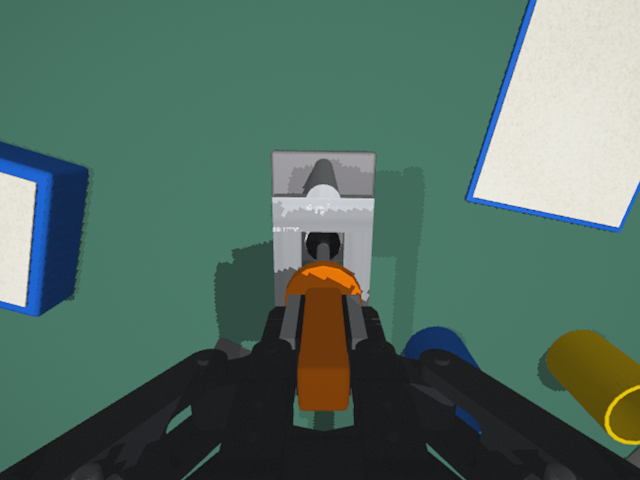

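{"op": "drive_tool", "data": {"increments": [0,0,-0.001,0,0,0,-0.002,0,0,0,-0.002,0,0,0,-0.002,0]}}

```text
t: 19.7
tcp_pos: [0.5881, 0.3675, 0.3646]
orientation: [-3.142, 0.0, 0.503]
force: [0.2, -0.9, -0.9]
opening: 0.18
```

{"op": "drive_tool", "data": {"increments": [0,0,-0.001,0,0,0,-0.002,0,0,0,-0.002,0,0,0,-0.002,0]}}

```text
t: 20.1
tcp_pos: [0.5881, 0.3675, 0.3633]
orientation: [3.142, -0.001, 0.503]
force: [0.4, 0.0, 4.7]
opening: 0.179
```

{"op": "drive_tool", "data": {"increments": [0,0,0,0,0,0,0,0,0,0,0,0,0,0,0,0,0,0,0,0,0,0,0,0], "jaw": 0.085}}

```text
t: 20.7
tcp_pos: [0.5881, 0.3675, 0.3626]
orientation: [-3.142, 0.0, 0.503]
force: [-0.4, 0.2, 0.2]
opening: 0.999
```

{"op": "drive_tool", "data": {"increments": [0,0,0.02,0,0,0,0.06,0,0,0,0.1,0,0,0,0.14,0,0,0,0.14,0,0,0,0.14,0]}}

```text
t: 21.3
tcp_pos: [0.5881, 0.3675, 0.5044]
orientation: [3.142, -0.003, 0.503]
force: [-0.2, 0.7, -1.0]
opening: 0.996
```

Run:
```python
from h import *
s=bot.sense();print(s['t'],s['tcp_pos'],s['orientation'],s['force'])
c=cap('wrist','w12.png')
c=cap('scene'); cv2.imwrite('pics/s12.png',cv2.resize(c['image'][90:270,310:550],(800,600),interpolation=cv2.INTER_CUBIC))
```

```text
21.3 [0.58810444 0.36747993 0.50440409] [ 3.14159064 -0.00347552  0.5033955 ] [-0.21747958  0.66302432 -0.97229964]
```

View pics/w12.png

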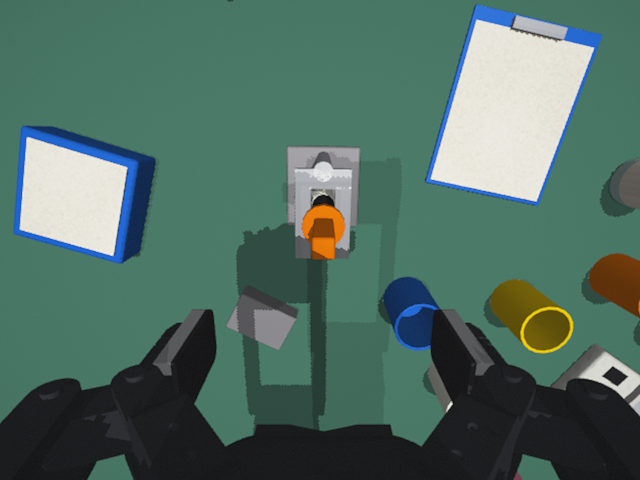

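View pics/s12.png

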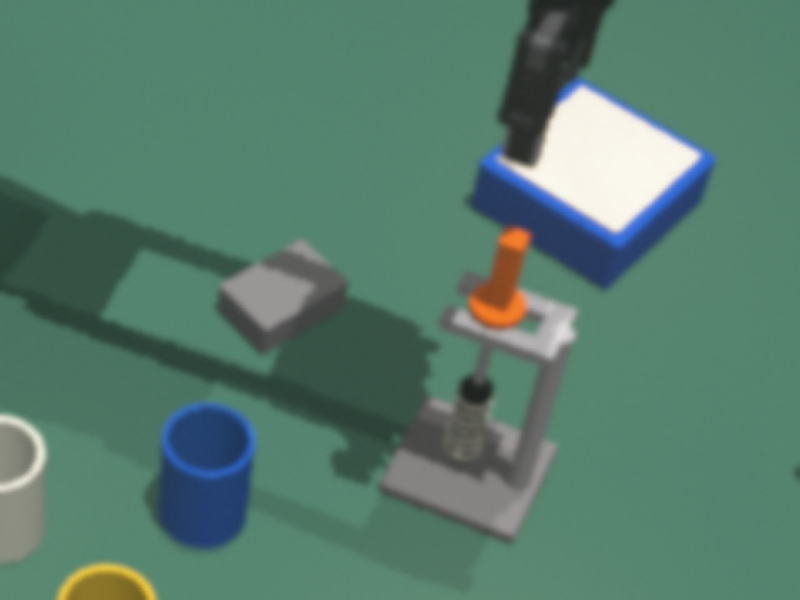

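Run:
```python
from h import *
c=cap('wrist'); im=c['image']
hsv=cv2.cvtColor(im,cv2.COLOR_BGR2HSV); m=cv2.inRange(hsv,(8,220,190),(16,255,255)); 
cv2.imwrite('pics/w12z.png',cv2.resize(im[150:270,265:385],(600,600),interpolation=cv2.INTER_CUBIC))
```

```text
(no output)
```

View pics/w12z.png

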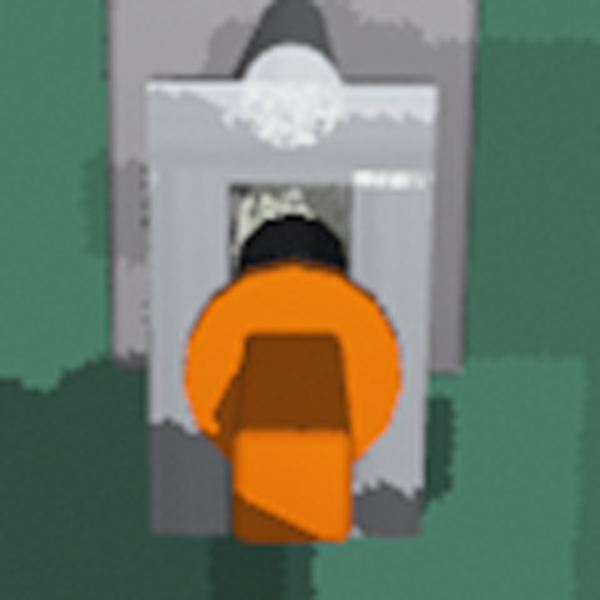

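Run:
```python
from h import *
c=cap('wrist')
a=ray(c,323.6,224,.178);b=ray(c,322,256.8,.17);y=np.radians(28.8);d=(a-b)[:2];print(a,b,d@[np.cos(y),np.sin(y)],d@[-np.sin(y),np.cos(y)])
t=cap('top','t13.png')
for n,u,v in(('blue',415,327),('yellow',547,329)): print(n,ray(c,u,v,.085).round(4))
```

```text
[0.58898024 0.36609807 0.178     ] [0.56133803 0.35240884 0.17      ] 0.030817895863862597 -0.0013207753565183781
blue [0.5114 0.2019 0.085 ]
yellow [0.5834 0.0658 0.085 ]
```

View pics/t13.png

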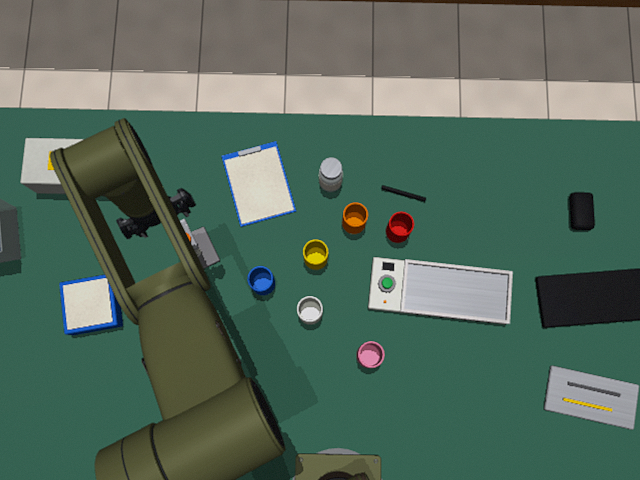

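{"op": "drive_tool", "data": {"increments": [-0.01,-0.024,-0.01,8,-0.02,-0.048,-0.02,16,-0.03,-0.072,-0.03,24,-0.04,-0.096,-0.04,32,-0.05,-0.12,-0.05,40,-0.06,-0.145,-0.06,48,-0.073,-0.17,-0.083,56,-0.073,-0.17,-0.083,56,-0.073,-0.17,-0.083,56]}}

```text
t: 22.45
tcp_pos: [0.5147, 0.197, 0.4186]
orientation: [-3.139, 0.001, 1.478]
force: [-0.2, -0.4, -0.2]
opening: 0.991
```

Run:
```python
from h import *
s=bot.sense();print(s['t'],s['tcp_pos'],s['orientation'],s['force'])
c=cap('wrist','w13.png')
```

```text
22.45 [0.51468159 0.19696953 0.41859354] [-3.13914696e+00  6.02837794e-04  1.47823461e+00] [-0.23538263 -0.39569064 -0.21941986]
```

View pics/w13.png

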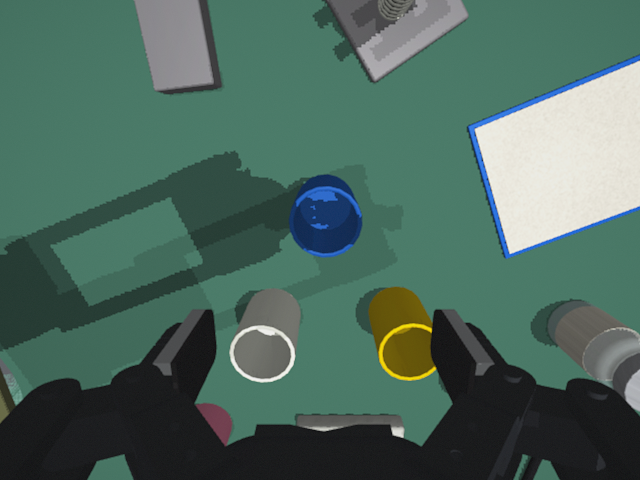

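Run:
```python
from h import *
c=cap('wrist')
for n,u,v in(('blue',326,221),('yellow',410,351),('white',263,353)): print(n,ray(c,u,v,.085).round(4))
print(proj(c,[.515,.197,.085]))
```

```text
blue [0.518  0.1982 0.085 ]
yellow [0.5851 0.0666 0.085 ]
white [0.4479 0.077  0.085 ]
[322.49957067 222.65589181]
```

{"op": "drive_tool", "data": {"increments": [0.002,0.001,-0.04,0,0.002,0.001,-0.08,0,0.002,0.001,-0.12,0,0.002,0.001,-0.15,0,0.002,0.001,-0.18,0,0.002,0.001,-0.2,0,0.002,0.001,-0.212,0,0.002,0.001,-0.212,0]}}

```text
t: 23.35
tcp_pos: [0.5174, 0.1991, 0.2064]
orientation: [-3.14, 0.001, 1.481]
force: [-0.4, -0.3, -0.2]
opening: 0.995
```

{"op": "drive_tool", "data": {"increments": [0,0,0,0,0,0,0,0,0,0,0,0,0,0,0,0,0,0,0,0,0,0,0,0], "jaw": 0.0}}

```text
t: 23.95
tcp_pos: [0.5181, 0.1988, 0.2094]
orientation: [3.138, -0.002, 1.481]
force: [0.6, 1.4, 7.3]
opening: 0.701
```

{"op": "drive_tool", "data": {"increments": [0,0,0.01,0,0,0,0.03,0,0,0,0.07,0,0,0,0.12,0,0,0,0.15,0,0,0,0.15,0]}}

```text
t: 24.55
tcp_pos: [0.5185, 0.1988, 0.3635]
orientation: [3.132, -0.004, 1.481]
force: [0.4, 0.3, -1.8]
opening: 0.705
```

Run:
```python
from h import *
s=bot.sense();print(s['t'],s['tcp_pos'],s['orientation'],s['force'],s['opening'])
c=cap('wrist','w14.png')
c=cap('scene','s14.png')
```

```text
24.55 [0.518484   0.19883919 0.36349102] [ 3.13150641 -0.00393547  1.4807728 ] [ 0.36873797  0.30552291 -1.76734511] 0.7050597686334986
```

View pics/w14.png

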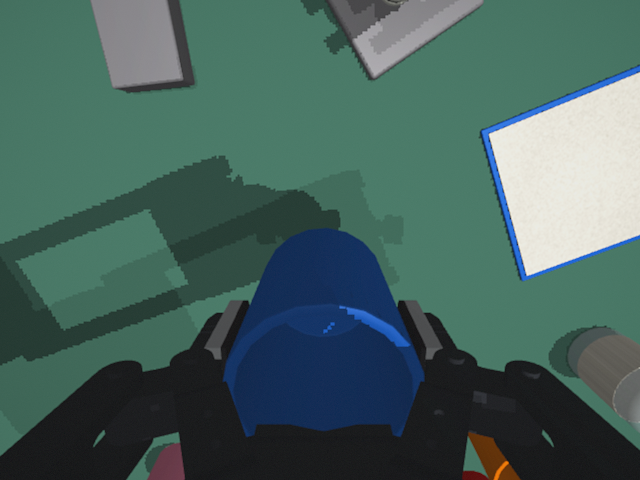

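View pics/s14.png

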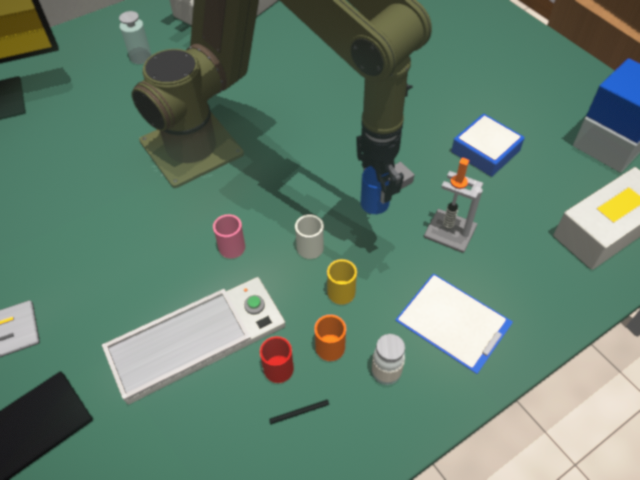

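{"op": "drive_tool", "data": {"increments": [-0.002,-0.02,0,0,-0.004,-0.065,0,0,-0.006,-0.11,0,0,-0.008,-0.155,0,0,-0.01,-0.2,0,0,-0.012,-0.245,0,0,-0.014,-0.29,0,0,-0.016,-0.335,0,0,-0.018,-0.38,0,0,-0.02,-0.425,0,0]}}

```text
t: 25.65
tcp_pos: [0.4957, -0.2279, 0.3553]
orientation: [-3.137, -0.002, 1.481]
force: [1.3, -0.5, -1.5]
opening: 0.704
```

{"op": "drive_tool", "data": {"increments": [-0.001,-0.045,0,0,-0.002,-0.09,0,0,-0.003,-0.13,0,0,-0.003,-0.146,0,0,-0.003,-0.146,0,0,-0.003,-0.146,0,0]}}

```text
t: 26.25
tcp_pos: [0.4935, -0.3715, 0.3559]
orientation: [-3.138, -0.004, 1.48]
force: [0.1, 0.6, -2.5]
opening: 0.706
```

Run:
```python
from h import *
s=bot.sense();print(s['t'],s['tcp_pos'],s['orientation'],s['force'],s['opening'])
c=cap('wrist','w15.png')
c=cap('scene','s15.png')
```

```text
26.25 [ 0.49351668 -0.37147895  0.35585238] [-3.13825216 -0.00353203  1.48022392] [ 0.05142201  0.61981334 -2.50873062] 0.7061606121823776
```

View pics/w15.png

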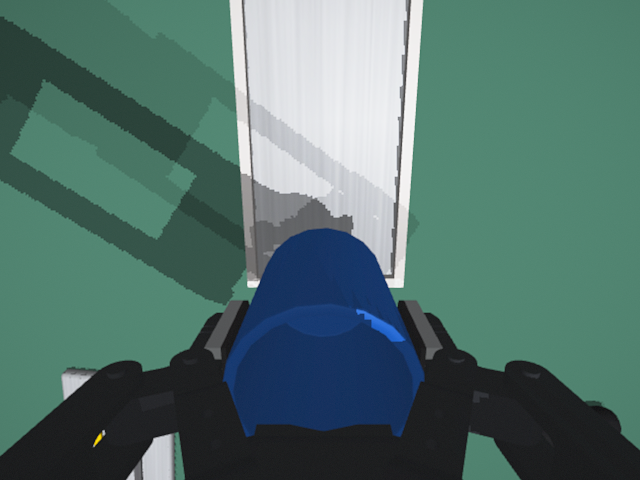

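View pics/s15.png

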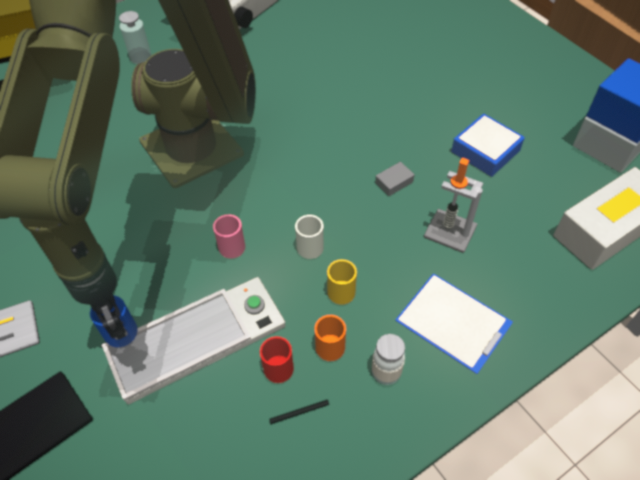

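Run:
```python
from h import *
c=cap('wrist')
a=ray(c,248,287,.034);b=ray(c,404,287,.034);e=ray(c,231,0,.034);g=ray(c,423,0,.034)
print(a,b,np.linalg.norm(a-b),e,g)
d=(e+g)/2-(a+b)/2; print(np.degrees(np.arctan2(d[0],d[1]))); d/=np.linalg.norm(d); m=(a+b)/2
for k in(50,135,220): print(k,(m+d*k/1000)[:2].round(4))
```

```text
[ 0.42491935 -0.41816833  0.034     ] [ 0.55692824 -0.42974103  0.034     ] 0.13251519086443575 [ 0.4447048  -0.20658533  0.034     ] [ 0.57522784 -0.21835197  0.034     ]
5.145125160293953
50 [ 0.4954 -0.3742]
135 [ 0.503  -0.2895]
220 [ 0.5107 -0.2048]
```

{"op": "drive_tool", "data": {"increments": [0.001,0,-0.03,0,0.001,0,-0.06,0,0.001,0,-0.09,0,0.001,0,-0.11,0,0.001,0,-0.118,0,0.001,0,-0.123,0,0.001,0,-0.123,0,0.001,0,-0.123,0]}}

```text
t: 27.2
tcp_pos: [0.4957, -0.3726, 0.2359]
orientation: [3.14, 0.001, 1.481]
force: [-0.2, 0.3, -1.5]
opening: 0.706
```

{"op": "drive_tool", "data": {"increments": [0,0,-0.001,0,0,0,-0.002,0,0,0,-0.002,0]}}

```text
t: 27.5
tcp_pos: [0.4953, -0.3728, 0.2334]
orientation: [3.14, 0.001, 1.481]
force: [-0.7, -0.7, 0.0]
opening: 0.707
```

{"op": "drive_tool", "data": {"increments": [0,0,0,0,0,0,0,0,0,0,0,0,0,0,0,0], "jaw": 0.085}}

```text
t: 27.9
tcp_pos: [0.4951, -0.3725, 0.2327]
orientation: [3.142, -0.0, 1.481]
force: [0.9, -1.1, 1.1]
opening: 0.995
```

{"op": "drive_tool", "data": {"increments": [0,0,0.01,0,0,0,0.03,0,0,0,0.07,0,0,0,0.12,0,0,0,0.17,0,0,0,0.187,0,0,0,0.187,0]}}

```text
t: 28.6
tcp_pos: [0.4957, -0.373, 0.425]
orientation: [3.134, 0.006, 1.481]
force: [-0.1, -0.2, -0.2]
opening: 0.995
```

Run:
```python
from h import *
s=bot.sense();print(s['t'],s['tcp_pos'],s['orientation'],s['force'],s['opening'])
c=cap('wrist','w16.png')
c=cap('scene','s16.png')
```

```text
28.6 [ 0.49574584 -0.37300631  0.4249567 ] [3.13388902 0.0055566  1.48083367] [-0.07482115 -0.16961695 -0.21831367] 0.9946018354652749
```

View pics/w16.png

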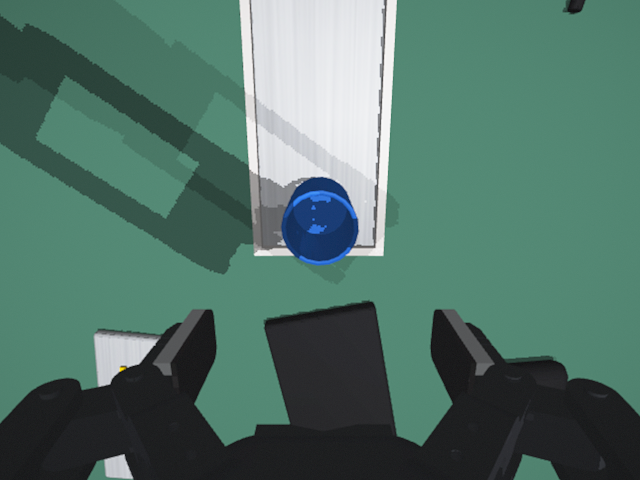

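View pics/s16.png

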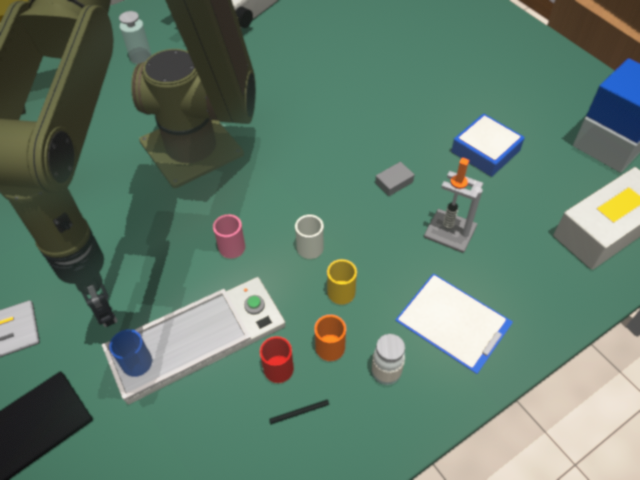

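{"op": "drive_tool", "data": {"increments": [0.009,0.044,0,0,0.018,0.088,0,0,0.027,0.132,0,0,0.036,0.176,0,0,0.045,0.22,0,0,0.054,0.264,0,0,0.063,0.308,0,0,0.072,0.352,0,0,0.081,0.396,0,0,0.089,0.439,0,0]}}

```text
t: 29.7
tcp_pos: [0.5835, 0.0684, 0.417]
orientation: [-3.137, 0.001, 1.481]
force: [1.0, 0.2, -0.1]
opening: 0.995
```

{"op": "drive_tool", "data": {"increments": [0,0,0,0,0,0,0,0,0,0,0,0]}}

```text
t: 30.0
tcp_pos: [0.5836, 0.0658, 0.4181]
orientation: [-3.138, 0.001, 1.481]
force: [-0.8, -1.0, 0.3]
opening: 0.996
```

Run:
```python
from h import *
s=bot.sense();print(s['t'],s['tcp_pos'],s['orientation'],s['force'],s['opening'])
c=cap('wrist','w17.png')
```

```text
30.0 [0.58361842 0.06581828 0.41806129] [-3.13824956e+00  1.16109076e-03  1.48055549e+00] [-0.80955324 -1.00088858  0.33530978] 0.9960717582508248
```

View pics/w17.png

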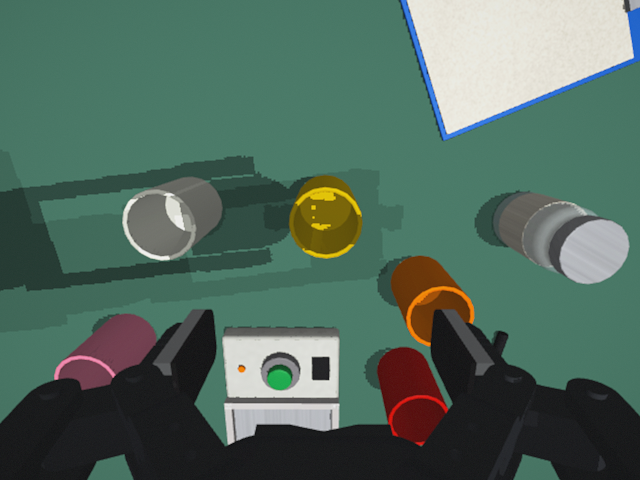

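{"op": "drive_tool", "data": {"increments": [0.002,0.001,-0.04,0,0.002,0.001,-0.08,0,0.002,0.001,-0.12,0,0.002,0.001,-0.15,0,0.002,0.001,-0.18,0,0.002,0.001,-0.2,0,0.002,0.001,-0.212,0,0.002,0.001,-0.212,0]}}

```text
t: 30.85
tcp_pos: [0.5854, 0.0662, 0.206]
orientation: [-3.138, 0.001, 1.479]
force: [-0.2, -0.4, 0.5]
opening: 0.991
```

{"op": "drive_tool", "data": {"increments": [0,0,0,0,0,0,0,0,0,0,0,0,0,0,0,0,0,0,0,0,0,0,0,0], "jaw": 0.0}}

```text
t: 31.45
tcp_pos: [0.5869, 0.0675, 0.2092]
orientation: [3.139, -0.0, 1.481]
force: [-0.5, -1.6, 6.5]
opening: 0.701
```

{"op": "drive_tool", "data": {"increments": [0,0,0.01,0,0,0,0.03,0,0,0,0.07,0,0,0,0.12,0,0,0,0.15,0,0,0,0.15,0]}}

```text
t: 32.05
tcp_pos: [0.5876, 0.0678, 0.3637]
orientation: [3.131, -0.002, 1.481]
force: [0.5, -0.4, -1.4]
opening: 0.7
```

Run:
```python
from h import *
s=bot.sense();print(s['t'],s['tcp_pos'],s['orientation'],s['force'],s['opening'])
c=cap('scene','s18.png')
c=cap('wrist','w18.png')
```

```text
32.05 [0.58761942 0.06776195 0.3637198 ] [ 3.13063722e+00 -1.58634919e-03  1.48108975e+00] [ 0.5115728  -0.37620048 -1.37104694] 0.6999956531139785
```

View pics/s18.png

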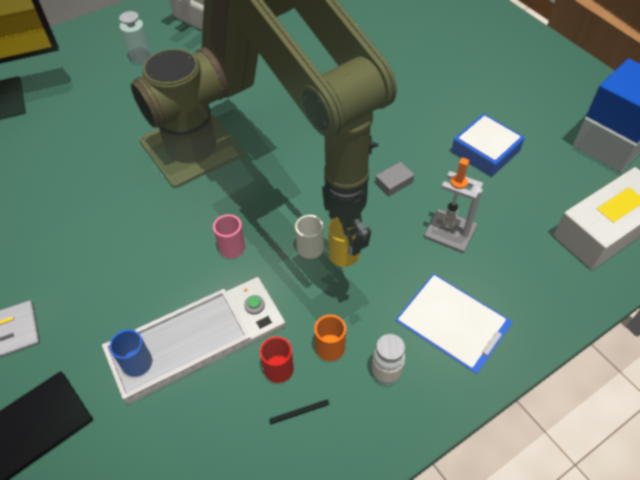

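View pics/w18.png

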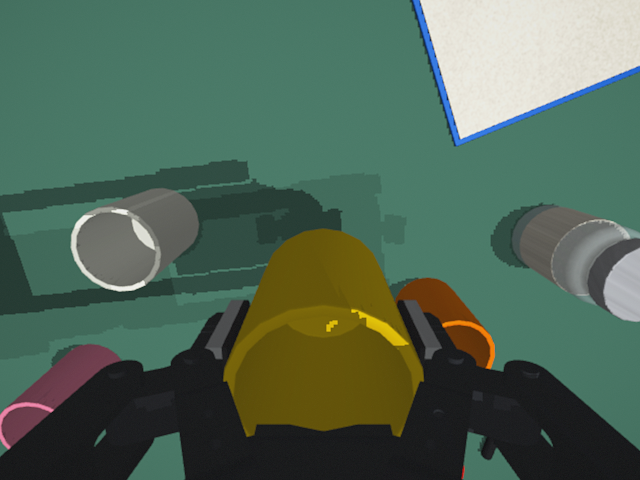

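{"op": "drive_tool", "data": {"increments": [-0.01,-0.04,0,0,-0.02,-0.085,0,0,-0.03,-0.13,0,0,-0.04,-0.175,0,0,-0.052,-0.22,0,0,-0.062,-0.265,0,0,-0.073,-0.31,0,0,-0.083,-0.356,0,0,-0.083,-0.356,0,0,-0.083,-0.356,0,0]}}

```text
t: 33.15
tcp_pos: [0.502, -0.2893, 0.3553]
orientation: [-3.137, -0.003, 1.478]
force: [0.5, 0.2, -1.0]
opening: 0.699
```

Run:
```python
from h import *
s=bot.sense();print(s['t'],s['tcp_pos'],s['orientation'],s['force'],s['opening'])
c=cap('scene','s19.png')
```

```text
33.15 [ 0.5019921  -0.28926543  0.35532788] [-3.13744813e+00 -2.86239582e-03  1.47772135e+00] [ 0.52667567  0.18395907 -0.99162637] 0.6989800088536691
```

View pics/s19.png

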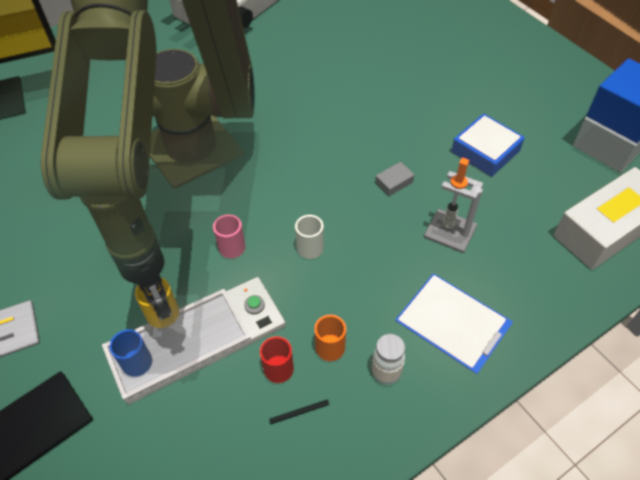

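Blue stands undisturbed in the tray. I'll lower yellow into the middle spot.

{"op": "drive_tool", "data": {"increments": [0,0,-0.03,0,0,0,-0.06,0,0,0,-0.09,0,0,0,-0.11,0,0,0,-0.118,0,0,0,-0.123,0,0,0,-0.125,0,0,0,-0.125,0,0,0,-0.125,0]}}

```text
t: 34.1
tcp_pos: [0.5037, -0.2886, 0.2338]
orientation: [3.139, 0.001, 1.481]
force: [-0.6, 0.1, -1.9]
opening: 0.701
```

{"op": "drive_tool", "data": {"increments": [0,0,0,0,0,0,0,0,0,0,0,0,0,0,0,0], "jaw": 0.085}}

```text
t: 34.5
tcp_pos: [0.5032, -0.2887, 0.2329]
orientation: [3.141, 0.0, 1.481]
force: [-0.7, -0.2, -0.2]
opening: 0.997
```

{"op": "drive_tool", "data": {"increments": [0,0,0.01,0,0,0,0.03,0,0,0,0.07,0,0,0,0.12,0,0,0,0.17,0,0,0,0.187,0,0,0,0.187,0]}}

```text
t: 35.2
tcp_pos: [0.5038, -0.289, 0.4247]
orientation: [3.133, 0.004, 1.481]
force: [-0.3, 0.4, -1.1]
opening: 0.996
```

Run:
```python
from h import *
s=bot.sense();print(s['t'],s['tcp_pos'],s['orientation'],s['force'],s['opening'])
c=cap('wrist','w20.png')
c=cap('scene','s20.png')
```

```text
35.2 [ 0.50378287 -0.28895553  0.42466282] [3.13347576 0.00449496 1.48077621] [-0.28556189  0.35850789 -1.07573509] 0.9963164562905149
```

View pics/w20.png

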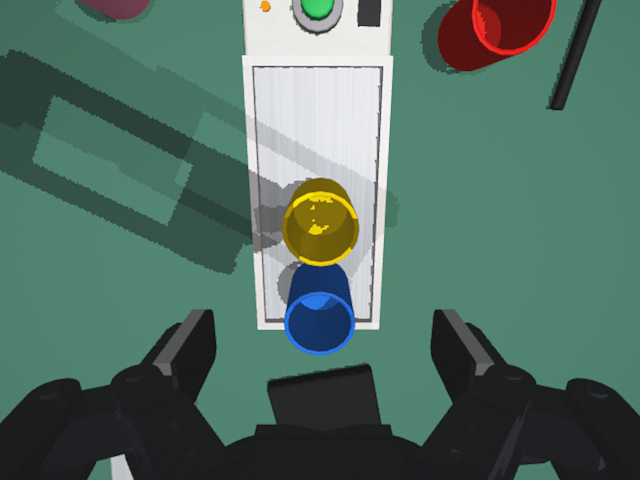

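View pics/s20.png

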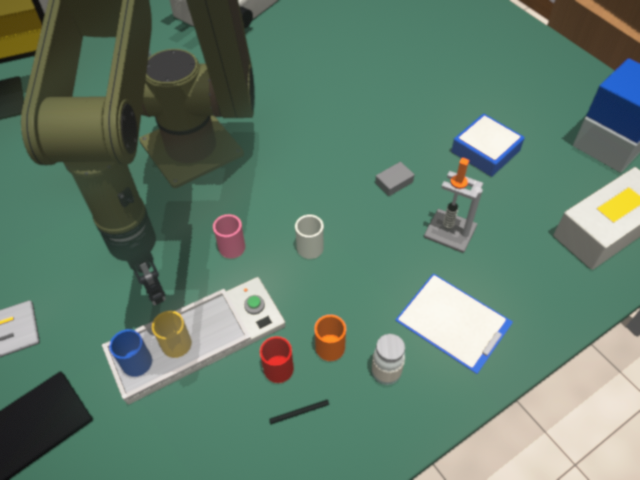

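{"op": "drive_tool", "data": {"increments": [-0.007,0.045,0,0,-0.014,0.09,0,0,-0.021,0.135,0,0,-0.028,0.18,0,0,-0.035,0.225,0,0,-0.042,0.27,0,0,-0.05,0.315,0,0,-0.057,0.365,0,0,-0.057,0.365,0,0,-0.057,0.365,0,0]}}

```text
t: 36.3
tcp_pos: [0.4452, 0.0776, 0.4179]
orientation: [-3.138, 0.001, 1.485]
force: [-0.7, -0.7, 0.4]
opening: 0.993
```

Run:
```python
from h import *
s=bot.sense();print(s['t'],s['tcp_pos'],s['orientation'],s['force'],s['opening'])
c=cap('wrist','w21.png')
```

```text
36.3 [0.4452049  0.07759275 0.41786823] [-3.13760876e+00  1.27330325e-03  1.48469254e+00] [-0.6675354  -0.70369731  0.36659059] 0.9928097380274853
```

View pics/w21.png

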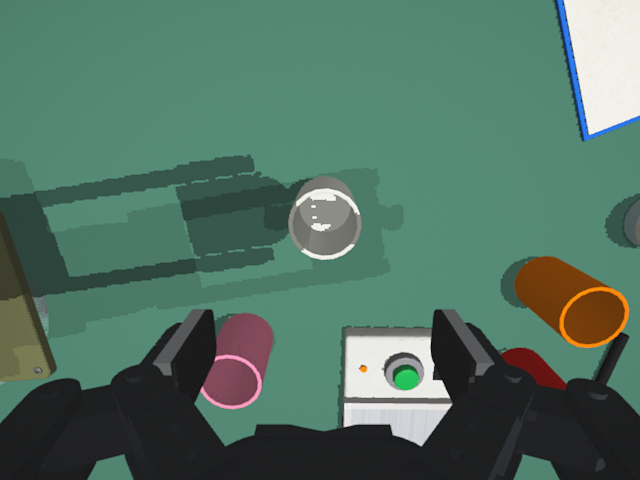

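{"op": "drive_tool", "data": {"increments": [0.001,0,-0.04,0,0.001,0,-0.08,0,0.001,0,-0.12,0,0.001,0,-0.15,0,0.001,0,-0.18,0,0.001,0,-0.2,0,0.001,0,-0.212,0,0.001,0,-0.212,0]}}

```text
t: 37.15
tcp_pos: [0.4465, 0.0745, 0.2055]
orientation: [-3.136, 0.001, 1.478]
force: [-0.2, 0.2, -0.5]
opening: 0.994
```

{"op": "drive_tool", "data": {"increments": [0,0,0,0,0,0,0,0,0,0,0,0,0,0,0,0,0,0,0,0,0,0,0,0], "jaw": 0.0}}

```text
t: 37.75
tcp_pos: [0.4476, 0.0763, 0.2085]
orientation: [3.14, 0.0, 1.481]
force: [-0.7, -2.0, 8.3]
opening: 0.721
```

{"op": "drive_tool", "data": {"increments": [0,0,0.01,0,0,0,0.03,0,0,0,0.07,0,0,0,0.12,0,0,0,0.15,0,0,0,0.15,0]}}

```text
t: 38.35
tcp_pos: [0.4486, 0.0769, 0.3627]
orientation: [3.131, -0.002, 1.481]
force: [0.7, 0.2, -0.6]
opening: 0.724
```

Run:
```python
from h import *
s=bot.sense();print(s['t'],s['tcp_pos'],s['orientation'],s['force'],s['opening'])
c=cap('scene','s22.png')
c=cap('wrist','w22.png')
```

```text
38.35 [0.44856468 0.07686203 0.36269345] [ 3.13127721e+00 -2.09803145e-03  1.48107724e+00] [ 0.68093495  0.18122617 -0.55215629] 0.7242430967606731
```

View pics/s22.png

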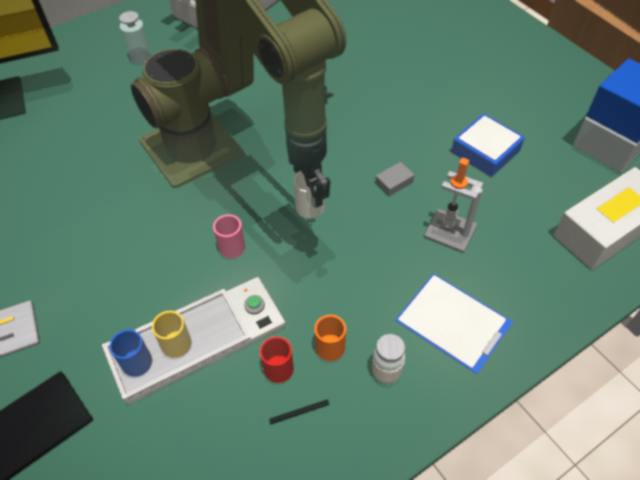

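View pics/w22.png

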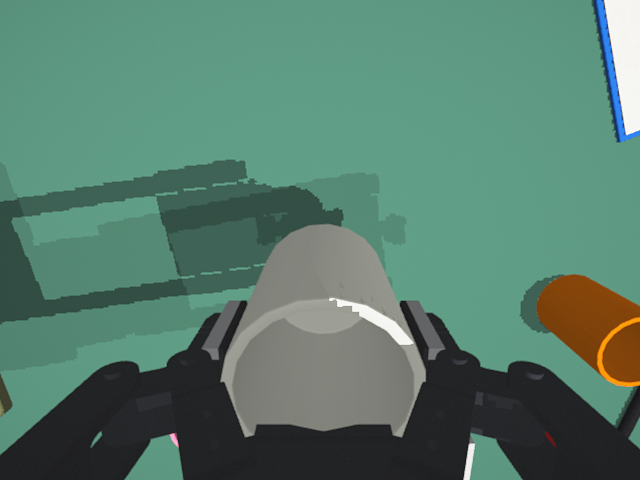

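{"op": "drive_tool", "data": {"increments": [0.01,-0.04,0,0,0.02,-0.085,0,0,0.03,-0.13,0,0,0.04,-0.175,0,0,0.05,-0.22,0,0,0.06,-0.26,0,0,0.064,-0.28,0,0,0.064,-0.28,0,0,0.064,-0.28,0,0]}}

```text
t: 39.35
tcp_pos: [0.5103, -0.2033, 0.3555]
orientation: [-3.137, -0.002, 1.48]
force: [0.3, 1.0, -1.6]
opening: 0.726
```

Run:
```python
from h import *
s=bot.sense();print(s['t'],s['tcp_pos'],s['orientation'],s['force'],s['opening'])
c=cap('scene','s23.png')
```

```text
39.35 [ 0.51028585 -0.20327702  0.3555111 ] [-3.13696229e+00 -2.48184563e-03  1.47950543e+00] [ 0.33674591  1.01036829 -1.64899078] 0.7256611343793983
```

View pics/s23.png

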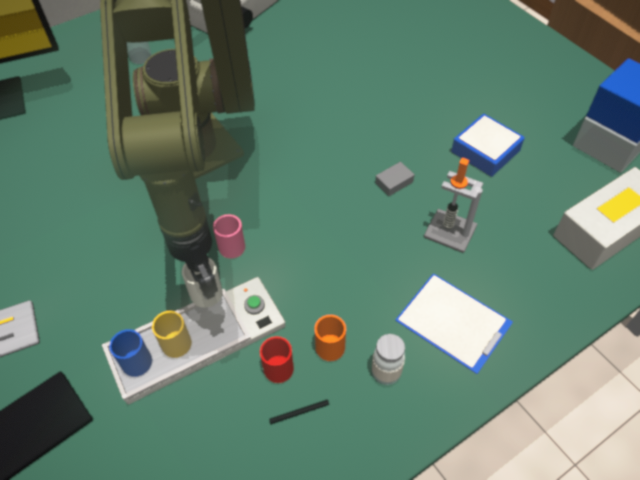

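{"op": "drive_tool", "data": {"increments": [0,0,-0.03,0,0,0,-0.06,0,0,0,-0.09,0,0,0,-0.11,0,0,0,-0.118,0,0,0,-0.123,0,0,0,-0.125,0,0,0,-0.125,0,0,0,-0.125,0]}}

```text
t: 40.3
tcp_pos: [0.5115, -0.2036, 0.2337]
orientation: [3.14, 0.001, 1.481]
force: [-0.0, 0.5, -0.3]
opening: 0.721
```

{"op": "drive_tool", "data": {"increments": [0,0,0,0,0,0,0,0,0,0,0,0,0,0,0,0], "jaw": 0.085}}

```text
t: 40.7
tcp_pos: [0.5112, -0.2036, 0.2329]
orientation: [3.141, 0.0, 1.481]
force: [-0.1, -0.3, -0.0]
opening: 0.992
```

{"op": "drive_tool", "data": {"increments": [0,0,0.01,0,0,0,0.03,0,0,0,0.07,0,0,0,0.12,0,0,0,0.17,0,0,0,0.187,0,0,0,0.187,0]}}

```text
t: 41.4
tcp_pos: [0.5119, -0.2039, 0.4244]
orientation: [3.133, 0.003, 1.481]
force: [0.1, -0.8, 0.2]
opening: 0.994
```

Run:
```python
from h import *
s=bot.sense();print(s['t'],s['tcp_pos'],s['orientation'],s['force'],s['opening'])
c=cap('wrist','w24.png')
c=cap('scene','s24.png')
```

```text
41.4 [ 0.51186228 -0.20385929  0.42444633] [3.13306129 0.00327471 1.48079821] [ 0.05488419 -0.77196909  0.15589779] 0.9941557442827794
```

View pics/w24.png

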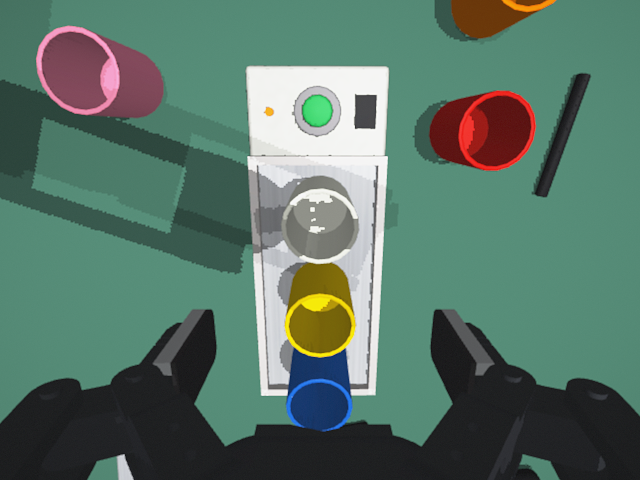

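View pics/s24.png

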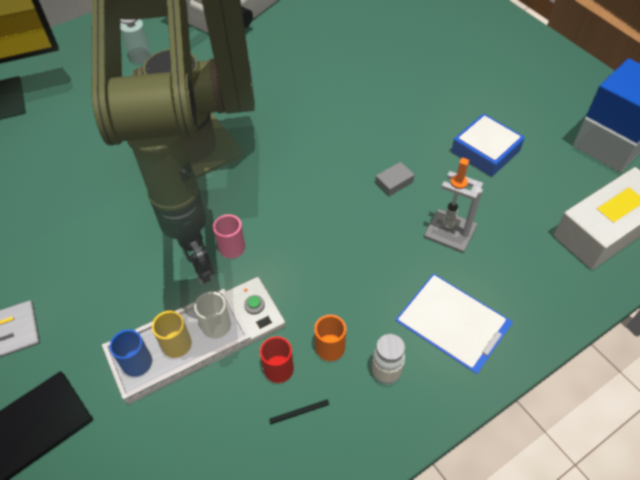

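{"op": "drive_tool", "data": {"increments": [0.002,0.02,0,0,0.004,0.055,0,0,0.008,0.089,0,0,0.008,0.089,-0.04,0,0.008,0.089,-0.08,0,0.008,0.089,-0.12,0,0.008,0.089,-0.14,0,0.008,0.089,-0.14,0,0.008,0.089,-0.14,0], "jaw": 0.0}}

```text
t: 42.4
tcp_pos: [0.5186, -0.1144, 0.2783]
orientation: [-3.138, -0.001, 1.481]
force: [0.2, -0.4, 0.7]
opening: 0.002
```

Run:
```python
from h import *
s=bot.sense();print(s['t'],s['tcp_pos'],s['orientation'],s['force'],s['opening'])
c=cap('wrist','w25.png')
print(proj(c,[.519,-.115,.03]))
c=cap('scene'); cv2.imwrite('pics/s25.png',cv2.resize(c['image'][200:395,90:350],(800,600),interpolation=cv2.INTER_CUBIC))
```

```text
42.4 [ 0.51858533 -0.11437455  0.27832975] [-3.13780057e+00 -8.23910222e-04  1.48072161e+00] [ 0.166889   -0.38904569  0.65787395] 0.0021112510843569183
[325.17140125 256.06640762]
```

View pics/w25.png

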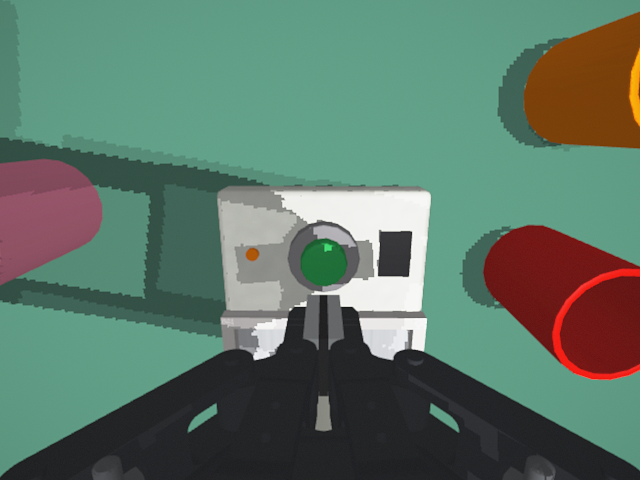

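View pics/s25.png

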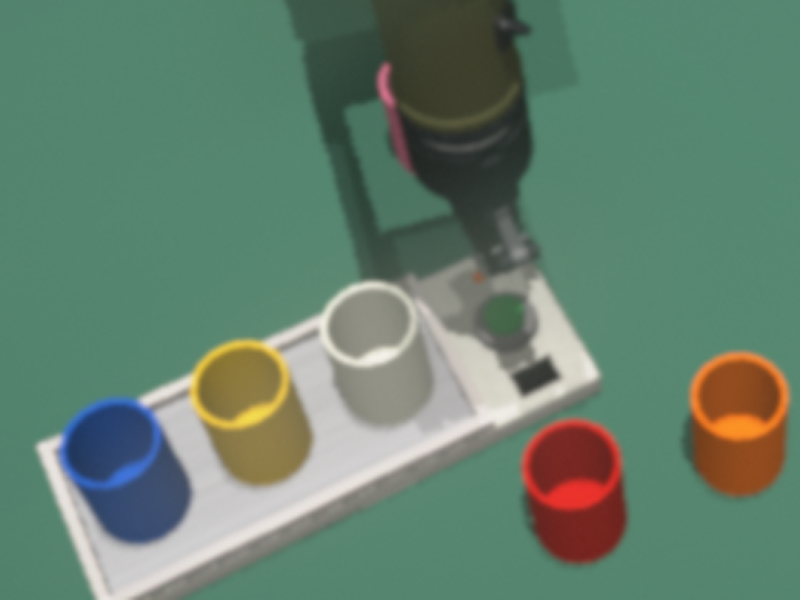

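{"op": "drive_tool", "data": {"increments": [0,0,-0.02,0,0,0,-0.04,0,0,0,-0.055,0,0,0,-0.06,0,0,0,-0.06,0,0,0,-0.06,0]}}

```text
t: 43.1
tcp_pos: [0.5197, -0.1147, 0.2209]
orientation: [3.139, 0.0, 1.481]
force: [0.3, -0.2, 0.9]
opening: 0.003
```

{"op": "drive_tool", "data": {"increments": [0,0,-0.002,0,0,0,-0.005,0,0,0,-0.005,0,0,0,-0.005,0]}}

```text
t: 43.5
tcp_pos: [0.5199, -0.1148, 0.2153]
orientation: [3.139, 0.001, 1.481]
force: [1.9, -0.0, 3.7]
opening: -0.001
```

{"op": "drive_tool", "data": {"increments": [0,0,-0.002,0,0,0,-0.003,0,0,0,-0.003,0,0,0,-0.003,0]}}

```text
t: 43.9
tcp_pos: [0.5198, -0.1147, 0.2133]
orientation: [3.139, 0.001, 1.481]
force: [-1.0, 0.3, 14.1]
opening: 0.002
```

{"op": "drive_tool", "data": {"increments": [0,0,-0.002,0,0,0,-0.003,0,0,0,-0.003,0,0,0,-0.003,0]}}

```text
t: 44.3
tcp_pos: [0.5197, -0.1147, 0.2129]
orientation: [3.137, 0.001, 1.481]
force: [-6.0, 0.4, 35.8]
opening: -0.003
```

Run:
```python
from h import *
c=cap('wrist','w26.png')
c=cap('scene'); cv2.imwrite('pics/s26.png',cv2.resize(c['image'][200:395,90:350],(800,600),interpolation=cv2.INTER_CUBIC)); cv2.imwrite('pics/s26f.png',c['image'])
```

View pics/w26.png

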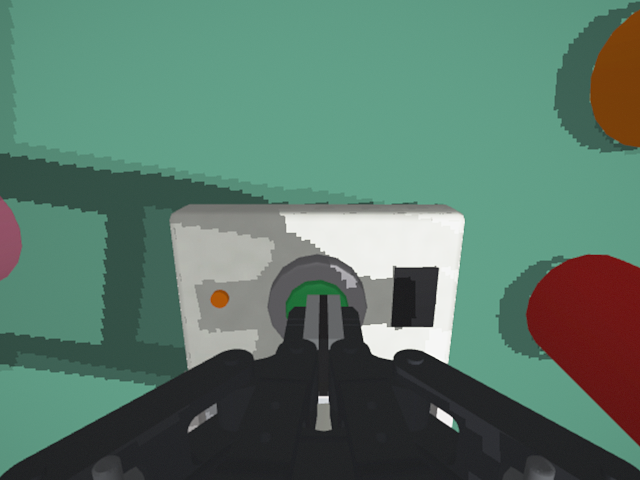

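View pics/s26f.png

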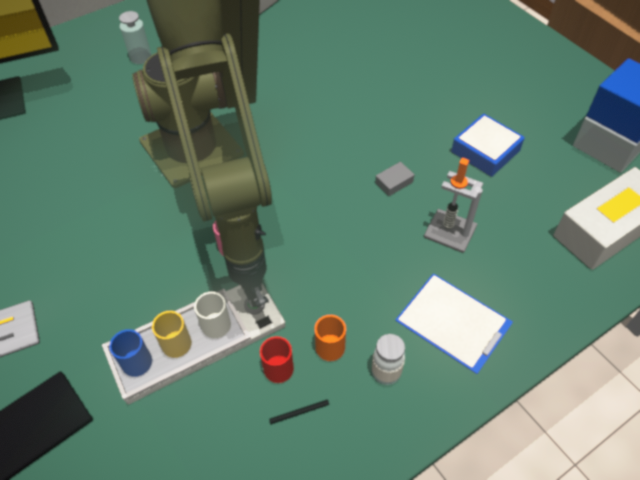

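Run:
```python
from h import *
im=cv2.imread('pics/w26.png');cv2.imwrite('pics/w26z.png',cv2.resize(im[235:375,250:390],(600,600),interpolation=cv2.INTER_CUBIC))
im=cv2.imread('pics/w25.png');cv2.imwrite('pics/w25z.png',cv2.resize(im[205:345,250:390],(600,600),interpolation=cv2.INTER_CUBIC))
c=cap('wrist'); print(eyes.capture('wrist')['tool_from_camera']); print(bot.sense()['tcp_pos'],bot.sense()['force'])
for z in(.024,.03,.034,.038,.04,.044): print(z,proj(c,[.519,-.115,z]))
```

```text
[[-1.12716912e-04 -9.55669511e-01 -2.94441460e-01  7.37617868e-02]
 [ 9.99999211e-01  2.60769325e-04 -1.22919549e-03  3.60687871e-04]
 [ 1.25148596e-03 -2.94441366e-01  9.55668727e-01  3.16040030e-02]
 [ 0.00000000e+00  0.00000000e+00  0.00000000e+00  1.00000000e+00]]
[ 0.5197206  -0.11467947  0.21287088] [-5.93201634  0.99719308 36.34042028]
0.024 [319.41325078 296.63009019]
0.03 [319.33201603 302.40475491]
0.034 [319.27467597 306.48083875]
0.038 [319.21457441 310.75322705]
0.04 [319.18342496 312.96752096]
0.044 [319.11879151 317.56206389]
```

View pics/w26z.png

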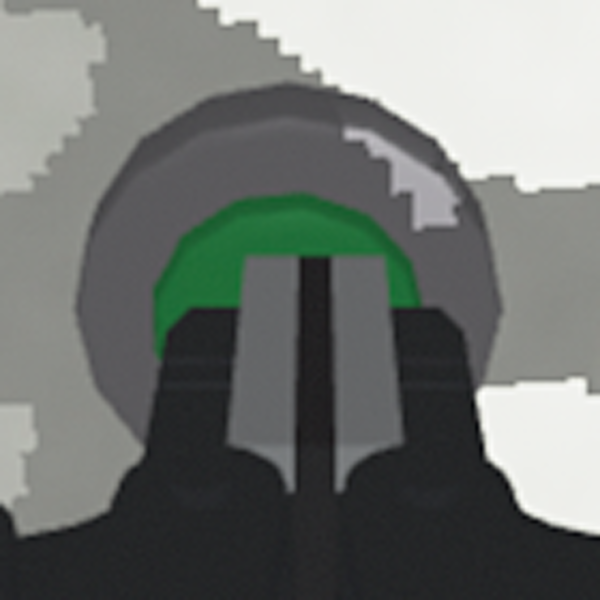

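View pics/w25z.png

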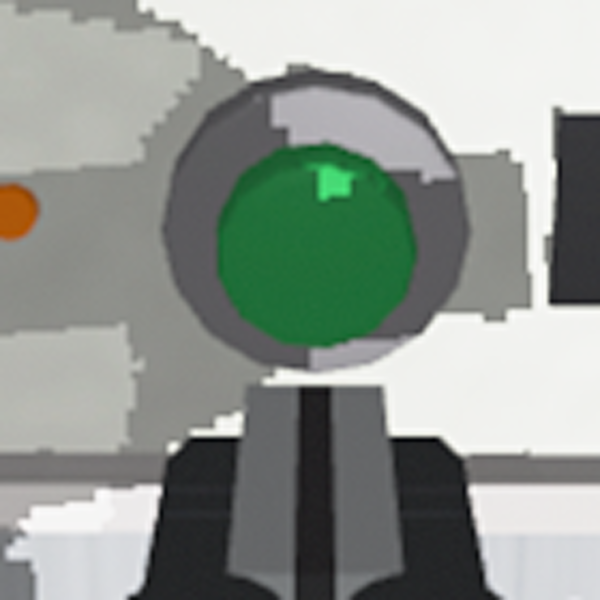

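{"op": "drive_tool", "data": {"increments": [0,0,0.01,0,0,0,0.03,0,0,0,0.07,0,0,0,0.12,0,0,0,0.17,0,0,0,0.21,0,0,0,0.21,0,0,0,0.21,0]}}

```text
t: 45.3
tcp_pos: [0.5187, -0.1144, 0.419]
orientation: [3.141, 0.0, 1.481]
force: [-0.3, -0.5, -0.5]
opening: 0.003
```

{"op": "drive_tool", "data": {"increments": [0,0,0,0,0,0,0,0,0,0,0,0]}}

```text
t: 45.6
tcp_pos: [0.5188, -0.1144, 0.4168]
orientation: [-3.138, -0.001, 1.481]
force: [0.5, 0.5, 0.3]
opening: -0.001
```

Run:
```python
from h import *
s=bot.sense();print(s['t'],s['tcp_pos'],s['force'])
c=cap('wrist','w27.png')
c=cap('scene','s27.png')
t=cap('top')
T=np.array([.503,-.2895]);y=np.radians(-5.15)
R=np.array([[np.cos(y),np.sin(y)],[-np.sin(y),np.cos(y)]])
hs=cv2.cvtColor(c['image'],cv2.COLOR_BGR2HSV)
for n,p in(('blue',[.495,-.373]),('yellow',[.503,-.289]),('white',[.511,-.204])):
    print(n,proj(c,[*p,.109]).round(),proj(t,[*p,.109]).round())
cv2.imwrite('pics/t27.png',t['image'])
```

```text
45.6 [ 0.51875854 -0.11442124  0.41681934] [0.52213903 0.53313848 0.34237124]
blue [126. 343.] [501. 290.]
yellow [168. 323.] [465. 286.]
white [209. 305.] [429. 282.]
```

View pics/s27.png

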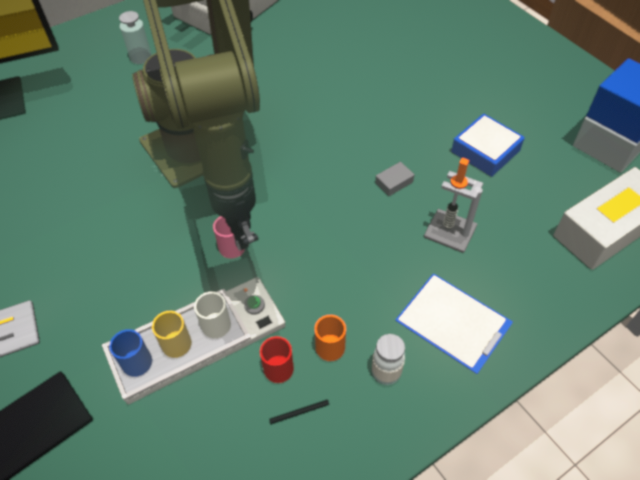

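View pics/w27.png

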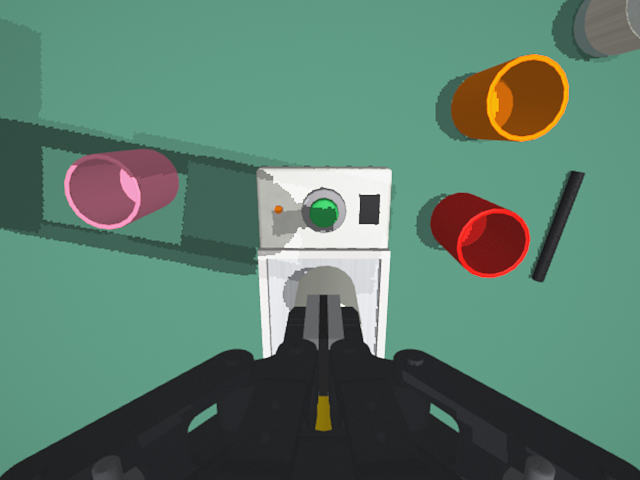

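View pics/t27.png

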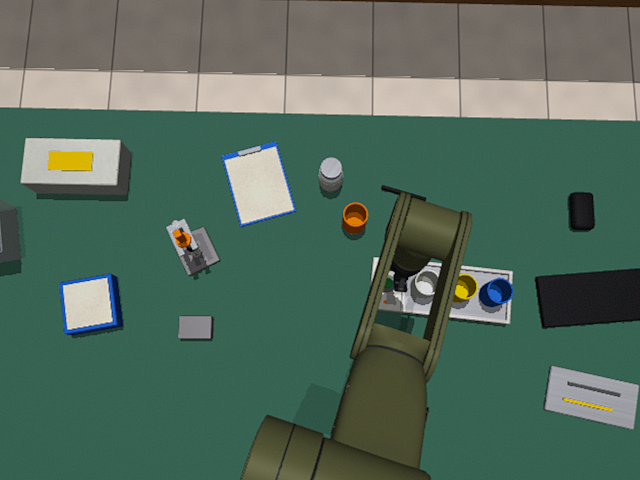

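Run:
```python
from h import *
print(bot.sign_off(), bot.sense()['t'])
```

```text
the job is handed in; nothing more can be done
the job is handed in; nothing more can be done
```

I finished the whole task in about 46 s of robot time and handed the job in; no verdict was reported. All three beakers were on the bench.

- **Brushing:** I did white, then blue, then yellow. In each, the brush went to the floor, up about 6 cm and back to the floor. The tip ended about 1–2 mm above each inner floor, going by the tool height.
- **Brush:** It hangs upright in its fork, about 3 mm from the slot's centre in the wrist picture. It slipped up about 2 mm in the grip while brushing, so I lowered it until it touched the fork before letting go.
- **Beakers:** Blue, yellow and white stand upright in the tray at about y = −85, 0 and +85 mm. In the last scene and top pictures their rims were within a few pixels of where they should be.
- **Start button:** I pressed it until it stopped moving, at about 36 N against the 5 N needed. The last wrist picture shows it back up. I judged "fully down" from the force and the stop, since the button's travel can't be read directly.
- **Left alone:** The jar, slide case and marker look unmoved in the last pictures, though the arm hides part of the marker in the top one. The robot was clear of everything at the end.

I saw no beaker get knocked aside. No check failed; independent position measurements differed by up to about 7 mm, and the brush and every grip still went in cleanly.

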